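Turn printing blocks over, chute the good one, reject the one without its boss

ROBOT

A 6-joint arm with a two-finger parallel gripper is mounted at the origin on the work surface. World frame = base frame: x ahead of the robot, y to its left, z up, the work surface at z = 0. Lengths are in m, angles in rad, forces in N, time in s.
With the tool pointing down it reaches from about 0.375 to 0.975 m from the base axis. Payload 3.8 kg.
Tool frame: the origin (TCP) lies at the very end of the fingers, on their centre line; the grasp point (between the pads) lies 19 mm behind it; z points along the fingers, x is the direction in which the jaws open and shut, and the axes are right-handed (so a half turn about z gives the same grasp; the last joint's range is limited). The gripper opens to 85 mm and grips with 20 to 120 N. Pads are 22 mm wide; open, the fingers measure 114 mm over their backs; the gripper's body (76 mm by 85 mm) begins 54 mm behind the grasp point. The pads swing forward as they close: fully open they stand 13 mm farther back than shut.
Start: joints at [-0.037, 0.264, 1.604, -0, 1.274, -0.037], TCP at [0.675, -0, 0.231] pointing down, gripper open.
Joint ranges: [-2.63, 2.63], [-0.94, 2.18], [0.31, 2.57], [-1.31, 4.45], [0, 2.66], [-2.55, 2.55]. Speed limits (rad/s): [2.57, 2.57, 3.14, 3.14, 3.14, 3.14].

INTERFACE

Orientations are given as a rotation vector (axis times angle).
In Python, from workcell import bot gives the robot as it stands.
- The arm moves only by the tool carry_out, never from a script. Its argument "deltas" is a list of rows, each an object with "delta_pos": the shift along the tool's x, y, z in m, a list of three; "dr": the turn, a rotation vector about the tool's x, y, z in rad, a list of three. A call has 1 to 10 rows; each row shifts and turns the commanded pose from where the row before left it, along the tool's axes as they then stand; what a row does not reach is not made up. A row lasts 1/8 s, in which the tool goes at most 62.5 mm and 10.7 degrees, less where a joint would pass 70% of its speed; a pose out of reach is approached as far as the arm can. A call is refused whole if a number of a shift passes 0.0625 or a number of a turn 0.188, either way. A call with a gripper value outside its range is refused whole. "grip" is the opening, from 0 (shut) to 1 (fully open), set as the call begins (left out, the last holds). The fingers move at their own pace and stop on an object; "force" is the grip in N (left out, the last holds). Time passes only in rows, so rows that do not move let the fingers close. It gives the time, the measured TCP pose, the force and the opening at its end, in the units of the state.
- bot.read_state(): the state, without advancing time (a new reading comes with each control period).
- bot.read_camera(name): name is "scene" or "side" or "wrist"; returns a dict with "frame" (384x512x3 uint8, red, green, blue), "K" (3x3 intrinsics, pixels), "xyz" and "attitude" of the camera in the world; the wrist camera has in their place "hand_eye" (4x4, takes a point from camera to tool coordinates, whose origin is the TCP and whose axes are the tool frame's). Camera axes: x right, y down, z forward; pixel columns grow to the right and rows downward; lengths in m; the calibration is good to about 2 mm. A picture is of the moment at which its call begins: read the wrist's pose just before it. There is no depth.
- bot.finish_job(): hands the job in, once; it reports no verdict.
The state is a dict: "time": time; "q": joint angles; "joint_vel": joint speeds; "joint_torque": joint torques, N m; "tool_pos": TCP position; "tcp_rot": TCP orientation; "wrist_force": force on the tool from outside, world axes, zero at the start; "torque": the same for the moment, N m; "width": opening from 0.0 (shut) to 1.0 (fully open).
Only numpy, scipy, OpenCV 4.12 (cv2) and the standard library are available. Lean on these libraries where they do the work, as an engineer would, in place of code of your own. Each camera call takes 0.05 s, during which the arm holds its last target.

TASK

Lift each printing block out of the rack and turn it over to look at its underside. Let the block that has its round brass boss slide, boss up, down the blue-sided chute until it lies at the bottom stop, and set the block whose boss is missing on the red reject rest with its bare underside up, seated down on the rest's lip. Keep the faulty block out of the chute, and leave the ink tin, the bottle and the palette knife where they are.

Things in the scene. Friction and masses are not known exactly. Their poses are not given: they have to be found in the camera images.
- block_1_mid (a point): Centre of a printing block: wood slab with copper face, 110 (x) x 70 (y) x 22 mm (z), 0.2 to 0.4 kg. +z points out of the copper face, -z out of the underside. At the start it leans in the rack, copper face up and away from the robot, +x end down; its top 40 mm stands free on both sides, to be gripped across the 22 mm. One of the two blocks has a boss on its underside; the faces do not tell which.
- block_2_mid (a point): Centre of the other printing block, alike in size, axes and looks (110 x 70 x 22 mm, +z out of the copper face, -z out of the underside, +x end down in the rack); only one of the two has a boss. The two blocks swap places in the rack from run to run.
- boss (a point): Centre of the free end of the one brass boss, a round stud 24 mm across and 8 mm high at the middle of one block's underside; it lies 19 mm from that block's centre. The block near which this point lies is the good one.
- rack: Fixed wooden rack, 235 mm wide (y), 150 mm deep (x). Origin: centre of its underside; x points away from the robot, z up. Its two places are centred 65 mm either side of its middle. A block lies in one at 35 degrees from vertical, top end towards the robot, centre 100 mm above the table; rails, guides (3 mm clear of each edge) and a lip hold its lower 70 mm. Lift it out straight up or along the lean.
- chute: Fixed chute with blue sides. Origin: centre of its 220 x 130 mm base on the table; x points away from the robot, the way the floor falls; z up. Aluminium floor 280 mm long, sloping 50 degrees below level (40 from vertical); side walls 83 mm apart, 30 mm high. A clear hood 43 mm over the floor covers it from 140 to 270 mm down. A block let go on the floor slides down by itself.
- chute_mouth (a point): Middle of the floor's upper edge, 262 mm above the table. Open above and behind: lay a block with its lower 70 mm on the floor and its upper 40 mm out past the edge, for the fingers. A cut 35 mm wide crosses the floor from 150 mm below this edge, under the hood: a block on its flat copper face slides over it, a boss pointing down drops in and jams.
- chute_end (a point): Where the centre of a block lies when it rests flat on the chute floor against the rubber stop at the bottom: 225 mm down the floor from the mouth.
- reject_rest: Fixed red rest. Origin on the table under its back; x points away from the robot, z up; base 150 x 120 mm. Its flat back falls away from the robot at 50 degrees below level (40 from vertical), 70 mm long, between cheeks 84 mm apart, 24 mm high; a lip 34 mm high over the back at the lower end. It carries the lower 70 mm of one block; the upper 40 mm stands free for the fingers.
- reject_seat (a point): Where the centre of a block lies when it is seated on the reject rest, flat on the back (11 mm over it) with its lower end about 1 mm from or on the lip; 125 mm above the table.
- ink_tin: Loose blue ink tin, 72 mm across, 75 mm high, standing on the table beyond the rack; origin at the centre of its underside. Not to be disturbed.
- varnish_bottle: Loose amber bottle with a red cap, 70 mm across, 170 mm high, standing on the table beyond the rack; origin at the centre of its underside. Not to be disturbed.
- palette_knife: Loose palette knife 200 mm long lying flat on the table beyond the rack; origin under its middle. Not to be disturbed.
Mind the look-alikes: they are no part of the job. Leave any purple look-alike of the part that bears block_1_mid alone. What is shaped like the part that bears block_2_mid but pink is not meant.

How it is judged:
On the way, in this order (a step that is already met when the one before it is completed fails the run):
1. one block has been taken from the rack and turned underside up (((angle between block_1_mid's own z axis and vertical above 1.9 rad and distance of block_1_mid from where it was at the start of the episode above 0.05 m) or (angle between block_2_mid's own z axis and vertical above 1.9 rad and distance of block_2_mid from where it was at the start of the episode above 0.05 m))), for 0.2 s.
2. one block is in its proper place, underside up, and the other too has been turned underside up ((((distance between block_1_mid and chute_end below 0.02 m and angle between block_1_mid's own z axis and vertical above 1.9 rad) and angle between block_2_mid's own z axis and vertical above 1.9 rad) or ((distance between block_2_mid and reject_seat below 0.02 m and angle between block_2_mid's own z axis and vertical above 1.9 rad) and angle between block_1_mid's own z axis and vertical above 1.9 rad))), for 0.2 s.
At the end, for the whole second after the job is handed in: The block with the boss lies at the bottom of the chute, its centre within 20 mm of chute_end, boss side up; the block without a boss lies on the reject rest, its centre within 20 mm of reject_seat, underside up; both released and at rest (under 0.02 m/s) (distance between block_1_mid and chute_end below 0.02 m and angle between each of block_1_mid, block_2_mid's own z axis and vertical above 1.9 rad and distance between block_2_mid and reject_seat below 0.02 m and linear speed of each of block_1, block_2 below 0.02 m/s); the robot touches nothing.
It fails at once if the faulty block is put into the chute (distance between block_2_mid and chute_end below 0.06 m).
It fails at once if the ink tin is moved more than 30 mm or knocked over (distance of ink_tin from where it was at the start of the episode above 0.03 m or angle between ink_tin's own z axis and vertical above 0.5 rad).
It fails at once if the bottle is moved more than 30 mm or knocked over (distance of varnish_bottle from where it was at the start of the episode above 0.03 m or angle between varnish_bottle's own z axis and vertical above 0.5 rad).
It fails at once if the palette knife is moved more than 30 mm or knocked over (distance of palette_knife from where it was at the start of the episode above 0.03 m or angle between palette_knife's own z axis and vertical above 0.5 rad).
It also fails if it takes over 61 s, if anything falls off the work surface, if the arm or the gripper's body presses on something with over 40 N, if the wrist force passes 120 N, or if a joint passes its speed limit or range.

## Working session

There is one attempt and no reset: what is moved stays moved. The work goes in short steps, Python scripts to look and compute and a tool call to move; the robot and the scene stay as the last step left them, time stands still between calls to the robot, and variables do not carry over. Pictures are saved under pics/ and viewed, and the job is handed in when it is done.

Besides the shell and the picture viewer there is one more tool, called by a JSON object that holds its "op" and its "data". carry_out: Moves the arm, as the interface text tells. Its arguments: {"type":"object","properties":{"deltas":{"type":"array"},"grip":{"type":"number"},"force":{"type":"number"}},"required":["deltas"]}

```bash
mkdir -p pics; ls
python3 - <<'E'
from workcell import bot
import cv2
s=bot.read_state()
print(s)
for n in ["scene","side","wrist"]:
    d=bot.read_camera(n); cv2.imwrite(f"pics/{n}0.png",d["frame"][:,:,::-1])
    import numpy as np
    np.save(f"{n}0.npy",{k:v for k,v in d.items()},allow_pickle=True)
    print(n,{k:v for k,v in d.items() if k!="frame"})
E
```

```text
pics
{'time': 0.0, 'q': array([-3.69350577e-02,  2.64776308e-01,  1.60540745e+00, -4.67610746e-05,
        1.27369228e+00, -3.68869883e-02]), 'joint_vel': array([ 2.16894560e-04,  1.14585473e-03, -2.12586864e-05,  6.25463814e-04,
        5.59176713e-04,  2.22153225e-03]), 'joint_torque': array([ 6.10465631e-04, -5.15121067e+01, -3.67308676e+01, -4.07824507e-05,
        1.31324201e-02,  1.46811578e-05]), 'tool_pos': array([ 6.74253442e-01, -1.34836216e-05,  2.29928362e-01]), 'tcp_rot': array([-3.14155101e+00,  5.39230288e-05,  3.58683246e-03]), 'wrist_force': array([-0.50982355, -0.22824118, -0.14659459]), 'torque': array([-0.01604754, -0.0057213 , -0.01539102]), 'width': 0.9993783478089593}
scene {'K': array([[439.8714404 ,   0.        , 254.79848731],
       [  0.        , 439.8714404 , 191.46192868],
       [  0.        ,   0.        ,   1.        ]]), 'xyz': array([ 1.27870583, -0.20773034,  0.86892383]), 'attitude': array([-1.94032737, -1.44079051,  0.62363808])}
side {'K': array([[359.84091591,   0.        , 256.85625354],
       [  0.        , 359.84091591, 189.47263464],
       [  0.        ,   0.        ,   1.        ]]), 'xyz': array([ 0.48415208, -0.65015394,  0.79756909]), 'attitude': array([-2.31950811,  0.17698385, -0.05744092])}
wrist {'K': array([[272.20178973,   0.        , 258.88871559],
       [  0.        , 272.20178973, 190.8604736 ],
       [  0.        ,   0.        ,   1.        ]]), 'hand_eye': array([[ 9.99998870e-01,  1.00281889e-03,  1.12004919e-03,
         1.05688598e-03],
       [-1.29844803e-03,  9.51627556e-01,  3.07251215e-01,
        -7.86241213e-02],
       [-7.57752348e-04, -3.07252322e-01,  9.51627782e-01,
        -1.42825435e-01],
       [ 0.00000000e+00,  0.00000000e+00,  0.00000000e+00,
         1.00000000e+00]])}
```

View pics/scene0.png

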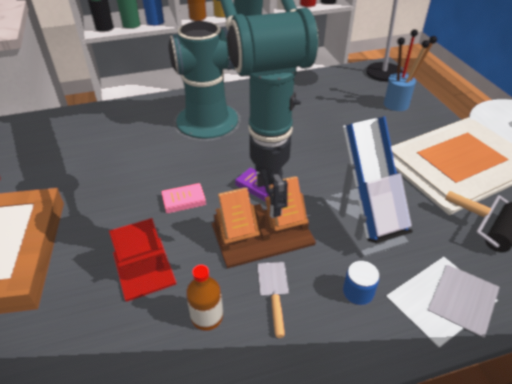

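View pics/side0.png

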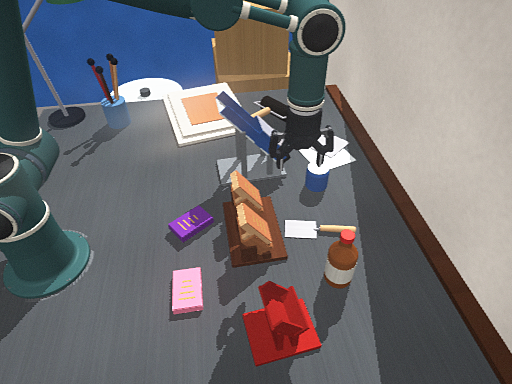

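View pics/wrist0.png

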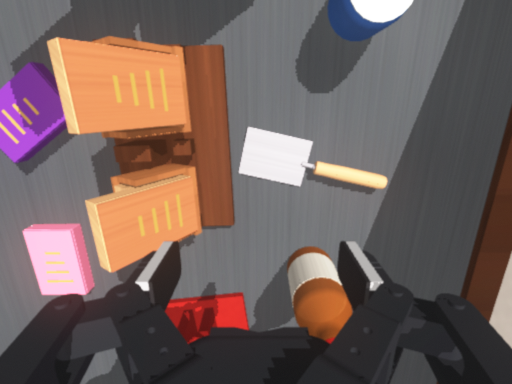

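The real blocks are the two orange-wood ones with copper faces standing in the rack, at scene (238,215) and (288,205). The look-alikes are the purple block at scene (250,183) and the pink block at scene (183,197), both lying flat on the table. The orange picture at (465,157) is background. I'll check this choice in close crops.

Run:
```python
import cv2
s=cv2.imread("pics/scene0.png"); 
cv2.imwrite("pics/c1.png",cv2.resize(s[100:310,90:430],(800,494),interpolation=cv2.INTER_CUBIC))
s=cv2.imread("pics/side0.png")
cv2.imwrite("pics/c2.png",cv2.resize(s[80:370,150:370],(455,600),interpolation=cv2.INTER_CUBIC))
cv2.imwrite("pics/c3.png",cv2.resize(cv2.imread("pics/wrist0.png")[20:290,0:250],(555,600),interpolation=cv2.INTER_CUBIC))
```

```text
(no output)
```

View pics/c1.png

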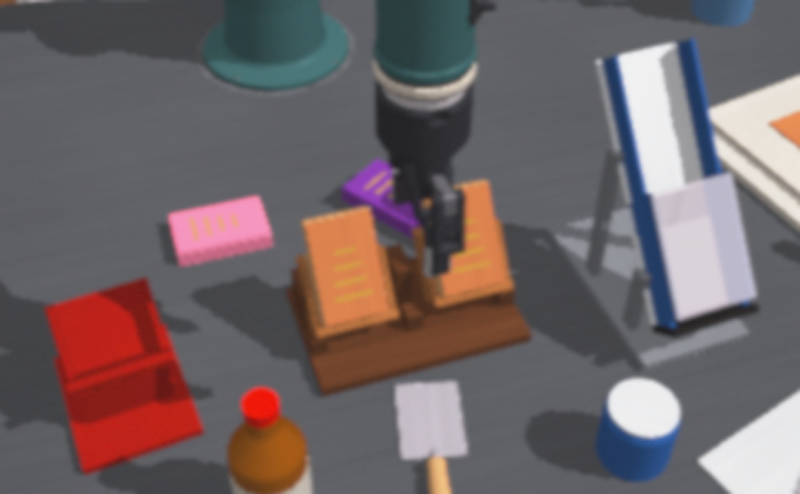

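View pics/c2.png

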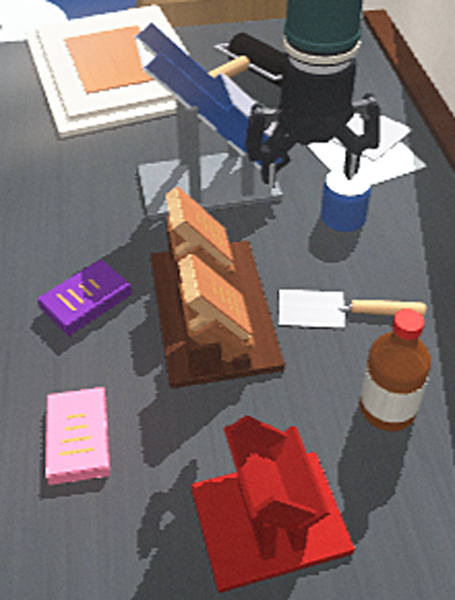

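View pics/c3.png

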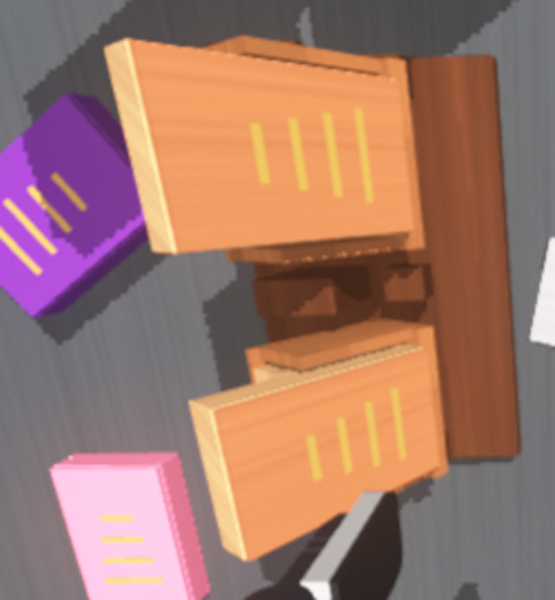

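Only the two orange copper-faced blocks are in the rack, at wrist crop (270,150) and (330,440). Purple and pink lie on the table. Next I'll zoom in on the chute and the rest.

```bash
cat > h.py <<'E'
import numpy as np, cv2
from scipy.spatial.transform import Rotation as Ro
def load(n): return np.load(n,allow_pickle=True).item()
def campose(d,tool=None):
    if "hand_eye" in d:
        T=np.eye(4);T[:3,:3]=Ro.from_rotvec(tool[1]).as_matrix();T[:3,3]=tool[0]
        M=T@d["hand_eye"];return M[:3,:3],M[:3,3]
    return Ro.from_rotvec(d["attitude"]).as_matrix(),np.array(d["xyz"])
def ray(d,px,tool=None):
    R,c=campose(d,tool); v=R@np.linalg.inv(d["K"])@[px[0],px[1],1.]
    return c,v/np.linalg.norm(v)
def onz(d,px,z,tool=None):
    c,v=ray(d,px,tool); return c+v*(z-c[2])/v[2]
def tri(rs):
    A=0;b=0
    for c,v in rs:
        P=np.eye(3)-np.outer(v,v);A=A+P;b=b+P@c
    p=np.linalg.solve(A,b)
    return p,[round(1000*np.linalg.norm((np.eye(3)-np.outer(v,v))@(p-c)),1) for c,v in rs]
def proj(d,p,tool=None):
    R,c=campose(d,tool); q=d["K"]@(R.T@(np.array(p)-c)); return q[:2]/q[2]
def zoom(img,x0,y0,w,h,s,fn):
    cv2.imwrite(fn,cv2.resize(img[y0:y0+h,x0:x0+w][:,:,::-1],(w*s,h*s),interpolation=cv2.INTER_CUBIC))
E
python3 - <<'E'
from h import *
s=load("scene0.npy");e=load("side0.npy")
zoom(s["frame"],335,105,90,140,4,"pics/z1.png")
zoom(e["frame"],205,80,90,110,5,"pics/z2.png")
zoom(s["frame"],100,210,90,95,6,"pics/z3.png")
zoom(e["frame"],235,270,95,98,6,"pics/z4.png")
E
```

```text
(no output)
```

View pics/z1.png

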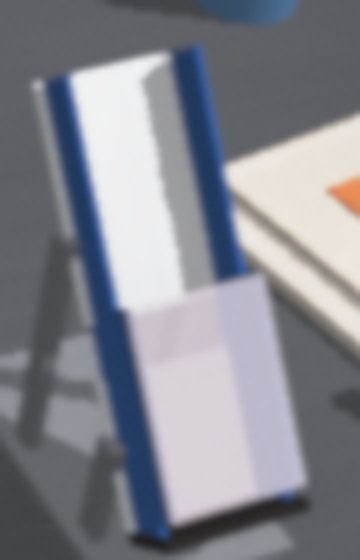

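View pics/z2.png

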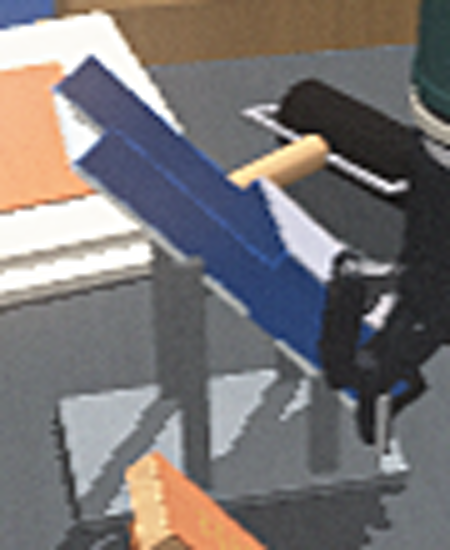

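View pics/z3.png

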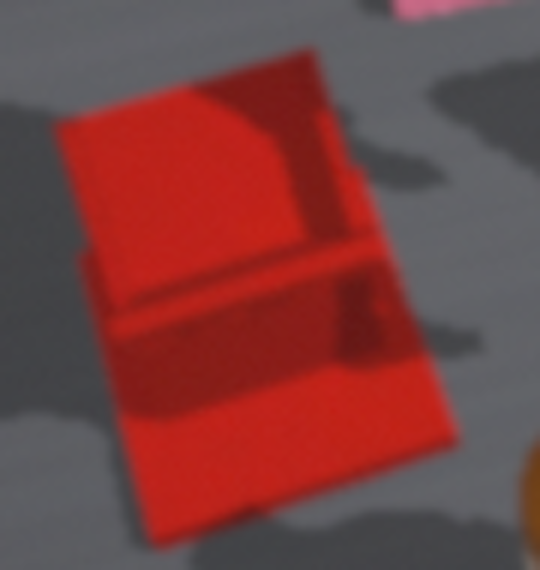

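View pics/z4.png

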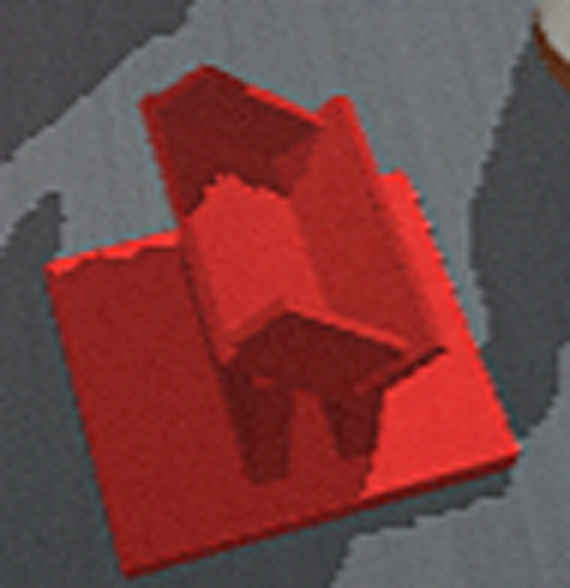

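Run:
```python
from h import *
np.set_printoptions(precision=4,suppress=True)
s=load("scene0.npy");e=load("side0.npy");w=load("wrist0.npy")
T=(np.array([.67425,0,.2299]),np.array([-3.14155,0,0.003587]))
S=lambda x,y:(335+x/4-.375,105+y/4-.375)
E=lambda x,y:(205+x/5-.4,80+y/5-.4)
S3=lambda x,y:(100+x/6-.4,210+y/6-.4)
E4=lambda x,y:(235+x/6-.4,270+y/6-.4)
def t(a,b): return tri([ray(s,a),ray(e,b)])
print("chute floor -y outer",t(S(44,84),E(75,163)))
print("chute floor +y inner",t(S(168,54),E(55,90)))
print("mouth onz",onz(s,S(48,82),.262),onz(s,S(168,54),.262),onz(e,E(75,163),.262),onz(e,E(55,90),.262))
print("+y wall top",t(S(203,45),E(92,58)))
print("-y wall top",t(S(72,75),E(108,130)))
print("-y bottom end", onz(s,S(137,528),.262-.280*np.sin(np.radians(50))))
for n,p in zip(["-x+y","-x-y","+x-y","+x+y"],[(48,268),(126,562),(515,455),(400,175)]): print("rest base",n,onz(e,E4(*p),.008))
for p in [(457,432),(148,537)]: print("rest scene far corners",onz(s,S3(*p),.008))
# back top: side; cheek top upper outer corners
print("rest back top -y cheek", t(S3(58,125),E4(145,100)) , "+y")
W=lambda x,y:(x/2.22,20+y/2.22)
for n,p in {"A1":(127,40),"A2":(177,250),"B1":(213,408),"B2":(247,558)}.items(): print(n,onz(w,W(*p),.1514,T))
for n,p in {"A1t":(107,46),"A2t":(153,252),"B1t":(191,402),"B2t":(228,550)}.items(): print(n,onz(w,W(*p),.1387,T))
```

```text
chute floor -y outer (array([0.5025, 0.2522, 0.2586]), [np.float64(0.3), np.float64(0.3)])
chute floor +y inner (array([0.4963, 0.3379, 0.2589]), [np.float64(0.7), np.float64(0.7)])
mouth onz [0.5052 0.2532 0.262 ] [0.4994 0.3359 0.262 ] [0.5024 0.246  0.262 ] [0.4965 0.3308 0.262 ]
+y wall top (array([0.5197, 0.344 , 0.2768]), [np.float64(2.7), np.float64(2.7)])
-y wall top (array([0.5225, 0.2576, 0.2759]), [np.float64(1.4), np.float64(1.4)])
-y bottom end [0.6806 0.2627 0.0475]
rest base -x+y [ 0.5006 -0.2346  0.008 ]
rest base -x-y [ 0.5148 -0.3487  0.008 ]
rest base +x-y [ 0.6604 -0.3329  0.008 ]
rest base +x+y [ 0.6455 -0.2166  0.008 ]
rest scene far corners [ 0.6458 -0.2124  0.008 ]
rest scene far corners [ 0.6592 -0.3319  0.008 ]
rest back top -y cheek (array([ 0.5553, -0.3007,  0.1658]), [np.float64(37.8), np.float64(37.8)]) +y
A1 [0.5292 0.1232 0.1514]
A2 [0.532  0.0559 0.1514]
B1 [ 0.5339 -0.0049  0.1514]
B2 [ 0.5359 -0.0731  0.1514]
A1t [0.5135 0.1239 0.1387]
A2t [0.5144 0.0538 0.1387]
B1t [ 0.5171 -0.007   0.1387]
B2t [ 0.5201 -0.0776  0.1387]
```

The measurements agree with each other: the block tops are 129 mm apart (expected 130) and the chute is about 86 mm wide including one wall. I'll raise and tilt the tool now, which also gives me data to identify the arm's kinematics.

{"op": "carry_out", "data": {"deltas": [{"delta_pos":[0,0,-0.06],"dr":[0,0,0]},{"delta_pos":[0,0,-0.06],"dr":[0,0,0]},{"delta_pos":[-0.03,0,0],"dr":[0,0.18,0]},{"delta_pos":[-0.03,0,0],"dr":[0,0.18,0]},{"delta_pos":[-0.03,0,0],"dr":[0,0.18,0]},{"delta_pos":[0,0,0],"dr":[0,0,0]},{"delta_pos":[0,0,0],"dr":[0,0,0]}]}}

```text
time: 1.02
tool_pos: [0.5865, 0.0, 0.335]
tcp_rot: [3.028, -0.0, 0.838]
wrist_force: [0.6, -0.4, 2.1]
width: 1.0
```

```bash
cat > st.py <<'E'
from workcell import bot
import json,numpy as np
s=bot.read_state()
print("t",s["time"],"q",np.round(s["q"],4).tolist(),"p",np.round(s["tool_pos"],4).tolist(),"r",np.round(s["tcp_rot"],4).tolist(),"F",np.round(s["wrist_force"],1).tolist(),"w",round(s["width"],3))
open("log.jsonl","a").write(json.dumps({"q":list(map(float,s["q"])),"p":list(map(float,s["tool_pos"])),"r":list(map(float,s["tcp_rot"]))})+"\n")
E
python3 st.py
```

```text
t 1.025 q [-0.061, -0.2949, 2.056, 0.042, 0.8417, -0.0802] p [0.5865, 0.0, 0.335] r [3.0277, -0.0003, 0.8381] F [0.6, -0.4, 2.1] w 1.0
```

{"op": "carry_out", "data": {"deltas": [{"delta_pos":[0,-0.04,0],"dr":[0.15,0,0.18]},{"delta_pos":[0,-0.04,0],"dr":[0.15,0,0.18]},{"delta_pos":[0,0,-0.04],"dr":[0.15,0,0.18]},{"delta_pos":[0,0,0],"dr":[0,0,0]},{"delta_pos":[0,0,0],"dr":[0,0,0]}]}}

```text
time: 1.65
tool_pos: [0.5709, 0.0689, 0.3771]
tcp_rot: [-2.551, 0.434, -0.71]
wrist_force: [0.1, 0.5, -1.0]
width: 1.001
```

```bash
python3 st.py
```

```text
t 1.65 q [-0.1932, -0.3522, 2.0794, 0.5716, 0.9438, -0.0856] p [0.5709, 0.0689, 0.3771] r [-2.5513, 0.4343, -0.7101] F [0.1, 0.5, -1.0] w 1.001
```

```bash
cat > kin.py <<'E'
import numpy as np,json
from scipy.spatial.transform import Rotation as Ro
def rot(q):
    return Ro.from_euler('ZYZYZ',[q[0],q[1]+q[2],q[3],q[4],q[5]]) if False else Ro.from_euler('z',q[0])*Ro.from_euler('y',q[1]+q[2])*Ro.from_euler('z',q[3])*Ro.from_euler('y',q[4])*Ro.from_euler('z',q[5])
E
python3 - <<'E'
from kin import *
from scipy.optimize import least_squares
D=[json.loads(l) for l in open("log.jsonl")]
D.insert(0,{'q':[-3.69350577e-02,2.64776308e-01,1.60540745,-4.7e-05,1.27369228,-3.68869883e-02],'p':[0.674253442,0,0.229928362],'r':[-3.14155101,5.4e-05,3.58683246e-03]})
for d in D:
    C=rot(d['q']).inv()*Ro.from_rotvec(d['r']); print(C.as_rotvec().round(4))
def f(x,d):
    q=d['q'];z1=Ro.from_euler('z',q[0]);y2=Ro.from_euler('y',q[1]);y3=Ro.from_euler('y',q[1]+q[2])
    return z1.apply([x[5],x[0],x[1]]+y2.apply([x[6],0,x[2]])+y3.apply([x[7],0,x[3]]))+rot(q).apply([0,0,x[4]])
g=lambda x:np.concatenate([f(x,d)-d['p'] for d in D]+[1e-3*(x[5:8])])
r=least_squares(g,[.025,.15,.4,.4,.25,0,0,0]);print(r.x.round(4),r.fun.round(4))
g2=lambda y:np.concatenate([f(np.r_[y,0,0,0],d)-d['p'] for d in D])
r=least_squares(g2,[.025,.15,.4,.4,.25]);print(r.x.round(4),r.fun.round(4))
E
```

```text
[ 0.     -0.     -3.1416]
[0.     0.     3.1416]
[-0.      0.      3.1416]
[ 0.0249  0.2517  0.512   0.5662  0.3477 -0.     -0.      0.0013] [-0. -0.  0.  0.  0. -0. -0. -0.  0. -0. -0.  0.]
[0.0249 0.2507 0.5117 0.5659 0.3477] [-0. -0.  0.  0.  0. -0. -0. -0.  0.]
```

```bash
cat >> kin.py <<'E'
LAT,D1,A2,A3,TL=.0249,.2507,.5117,.5659,.3477
LIM=np.array([[-2.63,2.63],[-.94,2.18],[.31,2.57],[-1.31,4.45],[0,2.66],[-2.55,2.55]])
def fk(q):
    z1=Ro.from_euler('z',q[0])
    p=z1.apply([0,LAT,D1]+Ro.from_euler('y',q[1]).apply([0,0,A2])+Ro.from_euler('y',q[1]+q[2]).apply([0,0,A3]))
    R=rot(q)*Ro.from_euler('z',np.pi)
    return p+R.apply([0,0,TL]),R
def ik(p,R):
    """all solutions (elbow up) in limits; R Rotation"""
    w=np.array(p)-R.apply([0,0,TL]); r=np.hypot(w[0],w[1])
    if r<LAT: return []
    q1=np.arctan2(w[1],w[0])-np.arcsin(LAT/r); h=np.sqrt(r*r-LAT**2); v=w[2]-D1
    c=(h*h+v*v-A2**2-A3**2)/(2*A2*A3)
    if abs(c)>1: return []
    q3=np.arccos(c); q2=np.arctan2(h,v)-np.arctan2(A3*np.sin(q3),A2+A3*np.cos(q3))
    W=(Ro.from_euler('z',q1)*Ro.from_euler('y',q2+q3)).inv()*R*Ro.from_euler('z',-np.pi)
    m=W.as_matrix(); q5=np.arccos(np.clip(m[2,2],-1,1)); q4=np.arctan2(m[1,2],m[0,2]); q6=np.arctan2(m[2,1],-m[2,0])
    out=[]
    for a in (-2*np.pi,0,2*np.pi):
        for b in (-2*np.pi,0,2*np.pi):
            q=np.array([q1,q2,q3,q4+a,q5,q6+b])
            if np.all(q>LIM[:,0]) and np.all(q<LIM[:,1]): out.append(q)
    return out
def blockframe(yaw,tilt,flip):
    """tilt from vertical; x down-away; z: face up-away, or flipped. returns matrix cols block x,y,z"""
    t=np.radians(tilt);x=np.array([np.sin(t),0,-np.cos(t)]);z=np.array([np.cos(t),0,np.sin(t)])
    if flip:z=-z
    y=np.cross(z,x);return Ro.from_euler('z',yaw).as_matrix()@np.c_[x,y,z]
def grasp(B,c,phi,s,d=.036,lat=0):
    """tool pose gripping block at centre c; tool tip d below top along L for phi=0; grasp point stays at (d-.019) from top"""
    g=c+B@np.array([-.055+d-.019,lat,0]); z=np.cos(phi)*B[:,0]+np.sin(phi)*B[:,1]; x=s*B[:,2]; y=np.cross(z,x)
    return g+.019*z, Ro.from_matrix(np.c_[x,y,z])
E
cat > sc.py <<'E'
import numpy as np
from kin import *
t=np.radians(40);dn=np.array([np.sin(t),0,-np.cos(t)]);nn=np.array([np.cos(t),0,np.sin(t)])
CY=.066;Zc=Ro.from_euler('z',CY)
mouth=np.array([.500,.2965,.2605])
chute0=mouth+Zc.apply(.015*dn+.011*nn)   # block lower 70 on floor, centre 15 mm below the edge
RY=.118;seat=np.array([.575,-.283,.125])
A=np.array([.5535,.090,.1]);B=np.array([.5575,-.039,.1]);KY=.035
E
python3 - <<'E'
from sc import *
for phi in np.radians(np.arange(-90,91,15)):
  for s in (1,-1):
    row=[]
    for nm,(bf,c) in dict(A=(blockframe(KY,35,0),A),B=(blockframe(KY,35,0),B),ch=(blockframe(CY,40,1),chute0),rej=(blockframe(RY,40,1),seat)).items():
        p,R=grasp(bf,c,phi,s); row.append((nm,[q.round(2).tolist() for q in ik(p,R)]))
    if all(r[1] for r in row[2:]) or all(r[1] for r in row[:2]): 
        print(round(np.degrees(phi)),s); [print("   ",*r) for r in row]
E
```

```text
-90 1
    A [[0.64, 0.79, 1.79, -1.04, 1.88, 1.7]]
    B [[0.46, 0.72, 1.94, -1.19, 1.76, 1.74]]
    ch [[-0.11, 0.34, 2.15, 1.43, 1.68, 1.52]]
    rej [[-0.83, 0.99, 1.31, 0.82, 2.22, 1.45]]
-90 -1
    A [[0.64, 0.79, 1.79, -1.04, 1.88, -1.44]]
    B [[0.46, 0.72, 1.94, -1.19, 1.76, -1.4]]
    ch [[-0.11, 0.34, 2.15, 1.43, 1.68, -1.62]]
    rej [[-0.83, 0.99, 1.31, 0.82, 2.22, -1.69]]
-75 1
    A [[0.67, 0.62, 1.91, -1.05, 1.65, 1.67]]
    B [[0.48, 0.54, 2.07, -1.21, 1.53, 1.69]]
    ch [[-0.11, 0.13, 2.24, 1.43, 1.43, 1.63]]
    rej [[-0.88, 0.84, 1.45, 0.82, 2.0, 1.45]]
-75 -1
    A [[0.67, 0.62, 1.91, -1.05, 1.65, -1.47]]
    B [[0.48, 0.54, 2.07, -1.21, 1.53, -1.45]]
    ch [[-0.11, 0.13, 2.24, 1.43, 1.43, -1.51]]
    rej [[-0.88, 0.84, 1.45, 0.82, 2.0, -1.69]]
-60 1
    A [[0.67, 0.44, 2.04, -1.07, 1.42, 1.62]]
    B [[0.46, 0.35, 2.19, -1.24, 1.28, 1.62]]
    ch [[-0.05, -0.08, 2.31, 1.39, 1.15, 1.79]]
    rej [[-0.91, 0.68, 1.6, 0.82, 1.76, 1.45]]
-60 -1
    A [[0.67, 0.44, 2.04, -1.07, 1.42, -1.52]]
    B [[0.46, 0.35, 2.19, -1.24, 1.28, -1.52]]
    ch [[-0.05, -0.08, 2.31,
[... 2844 characters left out ...]
6, 1.02, 1.45, 1.49]]
    ch [[0.96, 0.42, 1.73, -0.94, 1.76, 1.52]]
    rej []
75 1
    A [[-0.48, 0.54, 2.08, 1.15, 1.56, -1.71]]
    B [[-0.66, 0.61, 1.93, 1.0, 1.68, -1.69]]
    ch [[0.94, 0.58, 1.62, -0.96, 1.98, -1.6]]
    rej []
75 -1
    A [[-0.48, 0.54, 2.08, 1.15, 1.56, 1.43]]
    B [[-0.66, 0.61, 1.93, 1.0, 1.68, 1.45]]
    ch [[0.94, 0.58, 1.62, -0.96, 1.98, 1.54]]
    rej []
90 1
    A [[-0.46, 0.72, 1.95, 1.13, 1.79, -1.76]]
    B [[-0.63, 0.79, 1.8, 0.98, 1.9, -1.73]]
    ch [[0.89, 0.72, 1.52, -0.98, 2.19, -1.58]]
    rej []
90 -1
    A [[-0.46, 0.72, 1.95, 1.13, 1.79, 1.38]]
    B [[-0.63, 0.79, 1.8, 0.98, 1.9, 1.41]]
    ch [[0.89, 0.72, 1.52, -0.98, 2.19, 1.56]]
    rej []
```

The kinematic model fits to about 0.1 mm. Approaching the blocks at ±45° in their own plane lets the wrist flip them within the joint limits. Here is a wrist look from the current pose.

```bash
cat > shot.py <<'E'
import sys,numpy as np,cv2
from workcell import bot
s=bot.read_state()
for a in sys.argv[2:]:
    d=bot.read_camera(a); d["tool"]=(np.array(s["tool_pos"]),np.array(s["tcp_rot"])); np.save(f"{a}_{sys.argv[1]}.npy",d,allow_pickle=True)
    cv2.imwrite(f"pics/{a}_{sys.argv[1]}.png",d["frame"][:,:,::-1])
E
python3 shot.py 1 wrist
```

```text
(no output)
```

View pics/wrist_1.png

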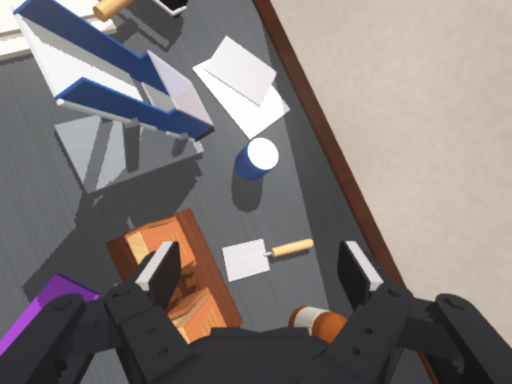

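```bash
cat > plan.py <<'E'
import json
from sc import *
def deltas(T0,Ts):
    """T list of (p,R); rounded rows with error feedback"""
    p,R=np.array(T0[0]),T0[1]; rows=[]
    for P,Q in Ts:
        dp=np.round(R.inv().apply(P-p),3); dr=np.round((R.inv()*Q).as_rotvec(),2)
        rows.append((dp,dr)); p=p+R.apply(dp); R=R*Ro.from_rotvec(dr)
    return rows,(p,R)
def show(rows):
    m=0
    for i in range(0,len(rows),10):
        print("[" + ", ".join('{"delta_pos": %s, "dr": %s}'%((a+0).tolist(),(b+0).tolist()) for a,b in rows[i:i+10])+"]")
    print(len(rows),"max mm",max(1000*np.linalg.norm(a) for a,b in rows),"max rot",max(np.linalg.norm(b) for a,b in rows))
def state():
    from workcell import bot
    s=bot.read_state(); return np.array(s["q"]),(np.array(s["tool_pos"]),Ro.from_rotvec(s["tcp_rot"]))
def jpath(qs,mm=45,rad=.16,jr=.18):
    """waypoints in joint space -> list of poses under per-row limits"""
    out=[]
    for a,b in zip(qs[:-1],qs[1:]):
        fine=[fk(a+(b-a)*t) for t in np.linspace(0,1,101)]
        L=sum(np.linalg.norm(f[0]-e[0]) for e,f in zip(fine,fine[1:])); A=sum((e[1].inv()*f[1]).magnitude() for e,f in zip(fine,fine[1:]))
        n=int(np.ceil(max(L/(mm/1000),A/rad,np.abs(b-a).max()/jr,1)))
        out+= [fk(a+(b-a)*t) for t in np.arange(1,n+1)/n]
    return out
def back(T,d): return T[0]-T[1].apply([0,0,d]),T[1]
def near(sols,q): return min(sols,key=lambda s:np.abs(s-q).sum())
E
python3 - <<'E'
from plan import *
q0,T0=state()
G=grasp(blockframe(KY,35,0),A,np.radians(-45),-1,.034)
P=back(G,.09); qP=near(ik(*P),q0); qG=near(ik(*G),q0)
print(qP.round(2),qG.round(2),P[0],G[0])
print("line of z",[ (round(float(x[0][2]),3)) for x in jpath([q0,qP])])
rows,_=deltas(T0,jpath([q0,qP])); show(rows)
E
```

```text
[ 0.78  0.19  2.12 -0.97  1.31 -1.64] [ 0.63  0.25  2.17 -1.08  1.17 -1.59] [0.50003566 0.13836333 0.17389127] [0.53874242 0.07604001 0.12176075]
line of z [0.351, 0.327, 0.304, 0.283, 0.263, 0.245, 0.228, 0.213, 0.2, 0.189, 0.179, 0.171, 0.165, 0.16, 0.157, 0.155, 0.154, 0.155, 0.157, 0.16, 0.164, 0.169, 0.174]
[{"delta_pos": [-0.023, 0.006, 0.017], "dr": [-0.04, -0.06, -0.13]}, {"delta_pos": [-0.021, 0.003, 0.017], "dr": [-0.04, -0.07, -0.13]}, {"delta_pos": [-0.021, 0.001, 0.017], "dr": [-0.03, -0.06, -0.13]}, {"delta_pos": [-0.019, -0.001, 0.016], "dr": [-0.03, -0.07, -0.14]}, {"delta_pos": [-0.016, -0.003, 0.015], "dr": [-0.02, -0.06, -0.13]}, {"delta_pos": [-0.015, -0.004, 0.015], "dr": [-0.03, -0.07, -0.14]}, {"delta_pos": [-0.013, -0.005, 0.014], "dr": [-0.02, -0.07, -0.14]}, {"delta_pos": [-0.011, -0.005, 0.013], "dr": [-0.02, -0.06, -0.14]}, {"delta_pos": [-0.009, -0.006, 0.011], "dr": [-0.01, -0.07, -0.14]}, {"delta_pos": [-0.006, -0.005, 0.011], "dr": [-0.02, -0.06, -0.14]}]
[{"delta_pos": [-0.005, -0.005, 0.009], "dr": [-0.02, -0.07, -0.14]}, {"delta_pos": [-0.003, -0.004, 0.009], "dr": [-0.01, -0.06, -0.15]}, {"delta_pos": [-0.003, -0.003, 0.006], "dr": [-0.01, -0.07, -0.14]}, {"delta_pos": [-0.001, -0.001, 0.005], "dr": [-0.01, -0.07, -0.14]}, {"delta_pos": [0.0, 0.0, 0.004], "dr": [-0.01, -0.07, -0.14]}, {"delta_pos": [0.0, 0.002, 0.002], "dr": [-0.01, -0.07, -0.14]}, {"delta_pos": [0.0, 0.003, 0.0], "dr": [-0.01, -0.07, -0.14]}, {"delta_pos": [0.0, 0.006, -0.001], "dr": [0.0, -0.07, -0.14]}, {"delta_pos": [-0.002, 0.006, -0.003], "dr": [0.0, -0.07, -0.14]}, {"delta_pos": [-0.002, 0.008, -0.005], "dr": [0.0, -0.08, -0.13]}]
[{"delta_pos": [-0.004, 0.009, -0.006], "dr": [0.0, -0.08, -0.14]}, {"delta_pos": [-0.006, 0.01, -0.008], "dr": [0.0, -0.08, -0.13]}, {"delta_pos": [-0.008, 0.011, -0.01], "dr": [0.01, -0.08, -0.13]}]
23 max mm 29.223278392404914 max rot 0.16186414056238646
```

Run:
```python
from plan import *
for ph in (-15,-20,-25):
    for nm,(bf,c) in dict(A=(blockframe(KY,35,0),A),ch=(blockframe(CY,40,1),chute0),rej=(blockframe(RY,40,1),seat)).items():
        print(ph,nm,[q.round(2).tolist() for q in ik(*grasp(bf,c,np.radians(ph),-1,.034))])
q0,T0=state()
G=grasp(blockframe(KY,35,0),A,np.radians(-20),-1,.034)
P=back(G,.10); P2=(P[0]+[-.0,.0,.08],P[1]); qP=near(ik(*P),q0); qG=near(ik(*G),q0);q2=near(ik(*P2),q0)
print(q2.round(2),qP.round(2),qG.round(2),P[0],G[0])
X=jpath([q0,q2])
print([x[0].round(2).tolist() for x in X])
rows,_=deltas(T0,X); show(rows)
```

```text
-15 A [[0.39, -0.09, 2.37, -0.93, 0.57, -1.97]]
-15 ch [[0.52, -0.35, 2.28, -0.09, 0.47, 0.42]]
-15 rej [[-0.88, 0.18, 2.07, 0.92, 0.98, -1.67]]
-20 A [[0.45, -0.05, 2.34, -1.0, 0.68, -1.86]]
-20 ch [[0.44, -0.36, 2.31, 0.22, 0.45, 0.09]]
-20 rej [[-0.9, 0.23, 2.02, 0.91, 1.08, -1.68]]
-25 A [[0.5, 0.01, 2.31, -1.04, 0.78, -1.78]]
-25 ch [[0.36, -0.36, 2.32, 0.54, 0.47, -0.26]]
-25 rej [[-0.91, 0.29, 1.97, 0.89, 1.17, -1.68]]
[ 0.59 -0.32  2.24 -0.74  1.02 -2.14] [ 0.59 -0.23  2.33 -0.83  0.89 -1.98] [ 0.45 -0.05  2.34 -1.    0.68 -1.86] [0.48597047 0.11535611 0.19511592] [0.54103284 0.08306111 0.11814081]
[[0.56, 0.08, 0.36], [0.55, 0.08, 0.35], [0.54, 0.09, 0.34], [0.53, 0.09, 0.32], [0.53, 0.09, 0.31], [0.52, 0.1, 0.3], [0.51, 0.1, 0.29], [0.5, 0.1, 0.29], [0.5, 0.1, 0.28], [0.49, 0.1, 0.27], [0.49, 0.1, 0.27], [0.48, 0.1, 0.26], [0.48, 0.1, 0.26], [0.48, 0.1, 0.26], [0.48, 0.1, 0.26], [0.47, 0.1, 0.25], [0.47, 0.1, 0.26], [0.48, 0.1, 0.26], [0.48, 0.1, 0.26], [0.48, 0.1, 0.26], [0.48, 0.11, 0.27], [0.48, 0.11, 0.27], [0.49, 0.12, 0.28]]
[{"delta_pos": [-0.016, 0.003, 0.008], "dr"
[... 857 characters left out ...]
a_pos": [0.0, -0.003, 0.001], "dr": [-0.01, -0.04, -0.15]}, {"delta_pos": [0.0, -0.002, 0.001], "dr": [0.0, -0.03, -0.16]}, {"delta_pos": [0.001, 0.0, 0.0], "dr": [0.0, -0.04, -0.15]}, {"delta_pos": [0.0, 0.0, 0.0], "dr": [0.0, -0.04, -0.15]}, {"delta_pos": [0.0, 0.001, -0.001], "dr": [0.0, -0.04, -0.16]}, {"delta_pos": [0.0, 0.002, -0.002], "dr": [0.0, -0.04, -0.15]}, {"delta_pos": [-0.002, 0.004, -0.002], "dr": [0.0, -0.04, -0.15]}]
[{"delta_pos": [-0.002, 0.004, -0.003], "dr": [0.01, -0.04, -0.15]}, {"delta_pos": [-0.003, 0.004, -0.004], "dr": [0.01, -0.04, -0.15]}, {"delta_pos": [-0.005, 0.005, -0.004], "dr": [0.01, -0.05, -0.16]}]
23 max mm 18.138357147217054 max rot 0.16792855623746666
```

{"op": "carry_out", "data": {"deltas": [{"delta_pos":[-0.016,0.003,0.008],"dr":[-0.03,-0.03,-0.15]},{"delta_pos":[-0.016,0.001,0.008],"dr":[-0.03,-0.04,-0.14]},{"delta_pos":[-0.014,-0.001,0.007],"dr":[-0.03,-0.03,-0.15]},{"delta_pos":[-0.014,-0.002,0.007],"dr":[-0.02,-0.04,-0.15]},{"delta_pos":[-0.012,-0.004,0.007],"dr":[-0.02,-0.03,-0.15]},{"delta_pos":[-0.01,-0.005,0.006],"dr":[-0.02,-0.04,-0.15]},{"delta_pos":[-0.009,-0.005,0.006],"dr":[-0.02,-0.03,-0.15]},{"delta_pos":[-0.008,-0.006,0.005],"dr":[-0.01,-0.04,-0.15]},{"delta_pos":[-0.006,-0.006,0.004],"dr":[-0.02,-0.04,-0.15]},{"delta_pos":[-0.004,-0.006,0.004],"dr":[-0.01,-0.03,-0.16]}]}}

```text
time: 2.95
tool_pos: [0.4895, 0.1011, 0.2705]
tcp_rot: [2.495, 1.591, 0.486]
wrist_force: [0.6, 0.3, -0.4]
width: 1.004
```

{"op": "carry_out", "data": {"deltas": [{"delta_pos":[-0.004,-0.005,0.003],"dr":[-0.01,-0.04,-0.15]},{"delta_pos":[-0.001,-0.005,0.003],"dr":[0.0,-0.03,-0.15]},{"delta_pos":[-0.002,-0.004,0.002],"dr":[-0.01,-0.04,-0.16]},{"delta_pos":[0.0,-0.003,0.001],"dr":[-0.01,-0.04,-0.15]},{"delta_pos":[0.0,-0.002,0.001],"dr":[0.0,-0.03,-0.16]},{"delta_pos":[0.001,0.0,0.0],"dr":[0.0,-0.04,-0.15]},{"delta_pos":[0.0,0.0,0.0],"dr":[0.0,-0.04,-0.15]},{"delta_pos":[0.0,0.001,-0.001],"dr":[0.0,-0.04,-0.16]},{"delta_pos":[0.0,0.002,-0.002],"dr":[0.0,-0.04,-0.15]},{"delta_pos":[-0.002,0.004,-0.002],"dr":[0.0,-0.04,-0.15]}]}}

```text
time: 4.2
tool_pos: [0.4775, 0.1051, 0.2605]
tcp_rot: [0.672, 2.502, -0.196]
wrist_force: [1.0, 0.4, 0.1]
width: 1.0
```

{"op": "carry_out", "data": {"deltas": [{"delta_pos":[-0.002,0.004,-0.003],"dr":[0.01,-0.04,-0.15]},{"delta_pos":[-0.003,0.004,-0.004],"dr":[0.01,-0.04,-0.15]},{"delta_pos":[-0.005,0.005,-0.004],"dr":[0.01,-0.05,-0.16]},{"delta_pos":[0,0,0],"dr":[0,0,0]}]}}

```text
time: 4.7
tool_pos: [0.4844, 0.118, 0.2735]
tcp_rot: [0.086, 2.496, -0.425]
wrist_force: [-0.4, 0.1, -0.0]
width: 0.998
```

```bash
python3 st.py; python3 shot.py 2 wrist side
```

```text
t 4.7 q [0.5983, -0.3181, 2.2421, -0.7436, 1.0175, -2.1345] p [0.4844, 0.118, 0.2735] r [0.086, 2.4957, -0.4248] F [-0.4, 0.1, -0.0] w 0.998
```

View pics/wrist_2.png

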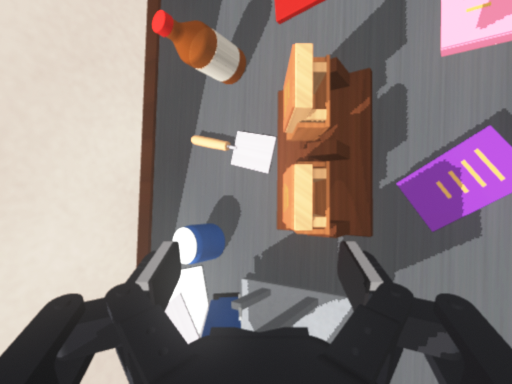

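View pics/side_2.png

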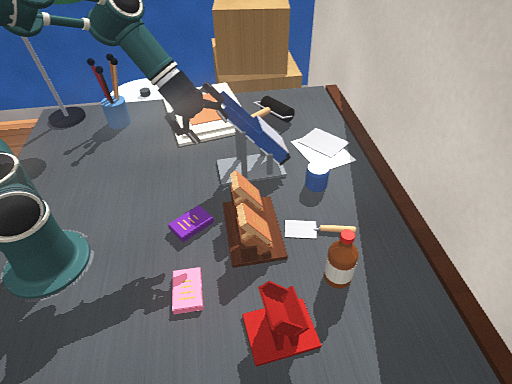

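Run:
```python
from h import *
from sc import *
d=load("wrist_2.npy");T=d["tool"]
img=d["frame"].copy()
for c in (A,B):
    F=blockframe(KY,35,0)
    for yy in (-.035,.035):
        for zz in (-.011,.011):
            p=proj(d,c+F@np.array([-.055,yy,zz]),T); print(p.round(1)); cv2.circle(img,tuple(int(v) for v in p.round()),1,(0,255,0),-1)
zoom(img,260,30,130,215,3,"pics/z5.png")
```

```text
[312.3 162.9]
[291.5 162.7]
[312.2 229.4]
[291.2 229.2]
[312.9  43. ]
[292.4  42.9]
[312.8 107.5]
[292.1 107.4]
```

View pics/z5.png

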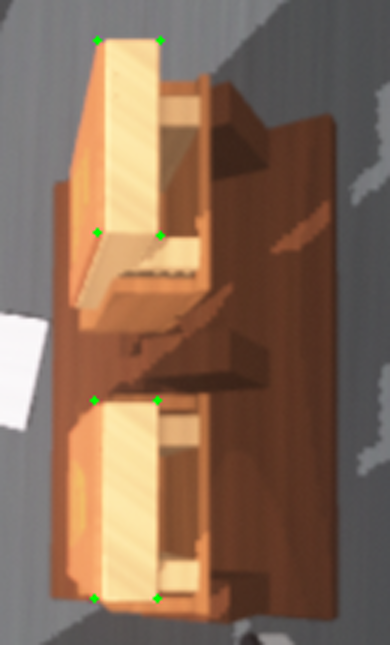

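The projected block corners land within about 1 px of the seen top ends; the copper layer accounts for the left strip. Now the approach.

Run:
```python
from plan import *
q0,T0=state()
G=grasp(blockframe(KY,35,0),A,np.radians(-20),-1,.034)
P=back(G,.08); qP=near(ik(*P),q0); qM=near(ik(*back(G,.04)),q0);qG=near(ik(*G),q0)
X=jpath([q0,qP,qM,qG],mm=30)
rows,_=deltas(T0,X); show(rows)
```

```text
[{"delta_pos": [0.009, 0.006, 0.021], "dr": [0.0, 0.0, 0.0]}, {"delta_pos": [0.01, 0.005, 0.021], "dr": [0.01, 0.0, 0.0]}, {"delta_pos": [0.012, 0.005, 0.02], "dr": [0.0, 0.0, 0.0]}, {"delta_pos": [0.013, 0.005, 0.02], "dr": [-0.01, 0.0, 0.0]}, {"delta_pos": [-0.001, 0.0, 0.02], "dr": [0.0, 0.0, 0.0]}, {"delta_pos": [0.001, 0.0, 0.02], "dr": [0.0, 0.0, 0.0]}, {"delta_pos": [-0.001, 0.0, 0.02], "dr": [0.0, 0.0, 0.0]}, {"delta_pos": [0.001, 0.0, 0.02], "dr": [0.0, 0.0, 0.0]}]
8 max mm 24.372115213907882 max rot 0.01
```

{"op": "carry_out", "data": {"deltas": [{"delta_pos":[0.009,0.006,0.021],"dr":[0.0,0.0,0.0]},{"delta_pos":[0.01,0.005,0.021],"dr":[0.0,0.0,0.0]},{"delta_pos":[0.012,0.005,0.02],"dr":[0.0,0.0,0.0]},{"delta_pos":[0.013,0.005,0.02],"dr":[0.0,0.0,0.0]},{"delta_pos":[0,0.0,0.02],"dr":[0.0,0.0,0.0]},{"delta_pos":[0,0.0,0.02],"dr":[0.0,0.0,0.0]},{"delta_pos":[0,0.0,0.02],"dr":[0.0,0.0,0.0]},{"delta_pos":[0,0.0,0.02],"dr":[0.0,0.0,0.0]},{"delta_pos":[0,0,0],"dr":[0,0,0]}]}}

```text
time: 5.92
tool_pos: [0.541, 0.0814, 0.1169]
tcp_rot: [0.093, 2.498, -0.428]
wrist_force: [0.2, -0.2, -0.5]
width: 1.003
```

```bash
python3 st.py; python3 shot.py 3 wrist side
```

```text
t 5.925 q [0.4436, -0.0425, 2.3433, -1.0047, 0.6759, -1.8625] p [0.541, 0.0814, 0.1169] r [0.0928, 2.4978, -0.4276] F [0.2, -0.2, -0.5] w 1.003
```

View pics/wrist_3.png

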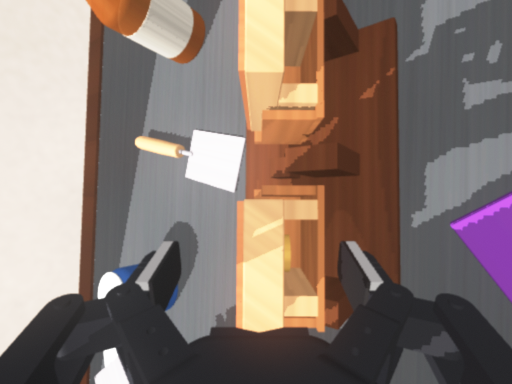

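View pics/side_3.png

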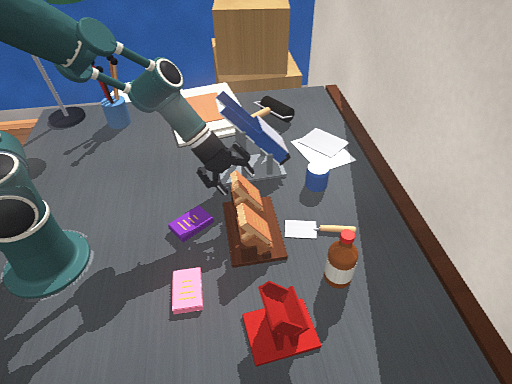

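A brass-coloured spot at wrist (288,253), under the near block (A), hints that A has the boss. I'll grip it.

{"op": "carry_out", "data": {"deltas": [{"delta_pos":[0,0,0],"dr":[0,0,0]},{"delta_pos":[0,0,0],"dr":[0,0,0]},{"delta_pos":[0,0,0],"dr":[0,0,0]},{"delta_pos":[0,0,0],"dr":[0,0,0]},{"delta_pos":[0,0,0],"dr":[0,0,0]},{"delta_pos":[0,0,0],"dr":[0,0,0]}], "grip": 0, "force": 80}}

```text
time: 6.78
tool_pos: [0.5408, 0.0825, 0.1184]
tcp_rot: [0.09, 2.496, -0.426]
wrist_force: [-6.4, 2.5, 5.0]
width: 0.249
```

```bash
python3 st.py
python3 - <<'E'
from plan import *
q0,T0=state()
B0=blockframe(KY,35,0);L=B0[:,0]
# lift along lean 0.13 then up
P1=(T0[0]-L*.13,T0[1]); P2=(P1[0]+[0,-.03,.10],T0[1])
qs=[q0]
for P in [(T0[0]-L*a,T0[1]) for a in (.03,.06,.1,.13)]+[P2]:
    s=ik(*P); print(len(s)); qs.append(near(s,qs[-1]))
print(np.round(qs,2))
rows,_=deltas(T0,jpath(qs,mm=34)); show(rows)
E
```

```text
t 6.775 q [0.446, -0.046, 2.3438, -1.0044, 0.6767, -1.8633] p [0.5408, 0.0825, 0.1184] r [0.0904, 2.4957, -0.4256] F [-6.4, 2.5, 5.0] w 0.249
1
1
1
1
1
[[ 0.45 -0.05  2.34 -1.    0.68 -1.86]
 [ 0.46 -0.12  2.36 -0.94  0.72 -1.93]
 [ 0.48 -0.2   2.36 -0.88  0.78 -2.  ]
 [ 0.51 -0.29  2.37 -0.82  0.86 -2.07]
 [ 0.54 -0.36  2.36 -0.78  0.92 -2.12]
 [ 0.45 -0.48  2.25 -0.66  1.05 -2.37]]
[{"delta_pos": [0.0, -0.01, -0.028], "dr": [0.0, 0.0, 0.0]}, {"delta_pos": [0.0, -0.01, -0.028], "dr": [0.0, 0.0, 0.0]}, {"delta_pos": [-0.001, -0.007, -0.019], "dr": [0.0, 0.0, 0.0]}, {"delta_pos": [0.001, -0.007, -0.019], "dr": [0.0, 0.0, 0.0]}, {"delta_pos": [0.0, -0.01, -0.028], "dr": [0.0, 0.0, 0.0]}, {"delta_pos": [-0.016, -0.014, -0.016], "dr": [0.0, 0.0, 0.0]}, {"delta_pos": [-0.015, -0.014, -0.016], "dr": [0.0, 0.0, 0.0]}, {"delta_pos": [-0.013, -0.014, -0.017], "dr": [0.0, 0.0, 0.0]}, {"delta_pos": [-0.012, -0.015, -0.018], "dr": [0.0, 0.0, 0.0]}]
9 max mm 29.732137494637012 max rot 0.0
```

{"op": "carry_out", "data": {"deltas": [{"delta_pos":[0.0,-0.005,-0.014],"dr":[0.0,0.0,0.0]},{"delta_pos":[0.0,-0.005,-0.014],"dr":[0.0,0.0,0.0]},{"delta_pos":[0.0,-0.01,-0.028],"dr":[0.0,0.0,0.0]},{"delta_pos":[0,-0.007,-0.019],"dr":[0.0,0.0,0.0]},{"delta_pos":[0,-0.007,-0.019],"dr":[0.0,0.0,0.0]},{"delta_pos":[0.0,-0.01,-0.028],"dr":[0.0,0.0,0.0]},{"delta_pos":[-0.016,-0.014,-0.016],"dr":[0.0,0.0,0.0]},{"delta_pos":[-0.015,-0.014,-0.016],"dr":[0.0,0.0,0.0]},{"delta_pos":[-0.013,-0.014,-0.017],"dr":[0.0,0.0,0.0]}]}}

```text
time: 7.9
tool_pos: [0.4676, 0.0569, 0.2987]
tcp_rot: [0.09, 2.498, -0.426]
wrist_force: [0.1, 0.4, -3.7]
width: 0.247
```

```bash
python3 st.py; python3 shot.py 4 wrist side scene
python3 - <<'E'
import cv2,numpy as np
a=[cv2.imread(f"pics/{n}_4.png") for n in("wrist","side","scene")]
cv2.imwrite("pics/m4.png",np.vstack([np.hstack([cv2.resize(a[0],(400,300)),cv2.resize(a[1],(400,300))]),np.hstack([cv2.resize(a[2],(400,300)),np.zeros((300,400,3),np.uint8)])]))
E
```

```text
t 7.9 q [0.4715, -0.4534, 2.2815, -0.6841, 1.014, -2.3151] p [0.4676, 0.0569, 0.2987] r [0.0897, 2.4984, -0.4263] F [0.1, 0.4, -3.7] w 0.247
```

View pics/m4.png

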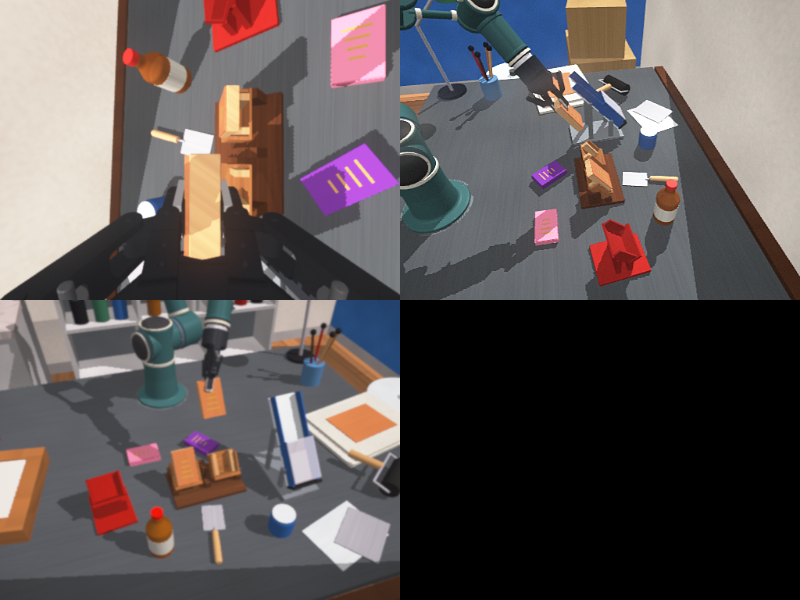

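```bash
cat >> sc.py <<'E'
# block in tool from the grasp of A
TG=(np.array([.5408,.0825,.1184]),Ro.from_rotvec([.0904,2.4957,-.4256]))
def rel(TG,c,F): return TG[1].inv().apply(c-TG[0]), TG[1].inv()*Ro.from_matrix(F)
def toolfor(relT,c,F):
    R=Ro.from_matrix(F)*relT[1].inv(); return c-R.apply(relT[0]),R
def blockat(relT,T): return T[0]+T[1].apply(relT[0]), T[1]*relT[1]
E
python3 - <<'E'
from plan import *
r=rel(TG,A,blockframe(KY,35,0))
q0,T0=state()
F=blockframe(CY,40,1)
n=-F[:,2];L=F[:,0]
pre=toolfor(r,chute0+n*.06-L*.05+np.array([0,0,.04]),F)
pl=toolfor(r,chute0,F)
s=ik(*pre);print([x.round(2) for x in s],[x.round(2) for x in ik(*pl)],q0.round(2))
qp=near(s,q0)
for X in jpath([q0,qp],rad=.17):
    c,R=blockat(r,X); cor=np.array([c+R.apply([a*.055,b*.035,d*.011]) for a in(-1,1) for b in(-1,1) for d in (-1,1)])
    print(X[0].round(3),c.round(3),cor.min(0).round(3),cor.max(0).round(3), np.degrees(np.arccos(R.as_matrix()[2,2])).round())
rows,_=deltas(T0,jpath([q0,qp],rad=.17)); show(rows)
E
```

```text
[array([ 0.43, -0.4 ,  2.12,  0.17,  0.68,  0.15])] [array([ 0.45, -0.36,  2.3 ,  0.22,  0.45,  0.09])] [ 0.47 -0.45  2.28 -0.69  1.01 -2.31]
[0.47  0.071 0.298] [0.484 0.079 0.281] [0.44  0.04  0.227] [0.529 0.118 0.335] 53.0
[0.471 0.084 0.297] [0.487 0.093 0.281] [0.438 0.052 0.224] [0.536 0.134 0.338] 53.0
[0.473 0.098 0.296] [0.489 0.107 0.282] [0.436 0.065 0.223] [0.543 0.149 0.342] 55.0
[0.474 0.112 0.297] [0.492 0.12  0.284] [0.435 0.079 0.223] [0.549 0.162 0.345] 58.0
[0.476 0.126 0.298] [0.495 0.134 0.287] [0.434 0.095 0.224] [0.555 0.173 0.349] 62.0
[0.477 0.14  0.3  ] [0.498 0.147 0.29 ] [0.435 0.111 0.227] [0.561 0.182 0.353] 68.0
[0.479 0.154 0.302] [0.5   0.16  0.293] [0.436 0.128 0.23 ] [0.565 0.191 0.356] 74.0
[0.482 0.168 0.306] [0.503 0.172 0.297] [0.437 0.146 0.235] [0.569 0.198 0.36 ] 80.0
[0.484 0.182 0.31 ] [0.506 0.184 0.302] [0.44  0.165 0.24 ] [0.572 0.204 0.364] 87.0
[0.486 0.195 0.315] [0.509 0.196 0.307] [0.443 0.181 0.245] [0.574 0.212 0.369] 94.0
[0.489 0.209 0.321] [0.511 0.208 0.312] [0.446 0.188 0.25 ] [0.577 0.228 0.375] 101.0
[0.492 0.222 0.327] [0
[... 1265 characters left out ...]
pos": [0.013, 0.007, -0.002], "dr": [-0.01, 0.04, 0.16]}]
[{"delta_pos": [0.014, 0.005, -0.003], "dr": [0.0, 0.04, 0.17]}, {"delta_pos": [0.014, 0.004, -0.002], "dr": [0.01, 0.04, 0.16]}, {"delta_pos": [0.015, 0.001, -0.002], "dr": [0.0, 0.03, 0.16]}, {"delta_pos": [0.015, 0.0, -0.003], "dr": [0.02, 0.04, 0.16]}, {"delta_pos": [0.015, -0.002, -0.002], "dr": [0.01, 0.03, 0.17]}, {"delta_pos": [0.015, -0.004, -0.002], "dr": [0.03, 0.03, 0.16]}, {"delta_pos": [0.014, -0.006, -0.002], "dr": [0.02, 0.03, 0.17]}, {"delta_pos": [0.013, -0.008, -0.003], "dr": [0.03, 0.03, 0.16]}, {"delta_pos": [0.013, -0.009, -0.002], "dr": [0.03, 0.02, 0.17]}]
19 max mm 15.937377450509226 max rot 0.1746424919657298
```

{"op": "carry_out", "data": {"deltas": [{"delta_pos":[0.0,0.013,-0.002],"dr":[-0.04,0.01,0.16]},{"delta_pos":[0.001,0.014,-0.002],"dr":[-0.03,0.02,0.16]},{"delta_pos":[0.003,0.013,-0.003],"dr":[-0.04,0.03,0.16]},{"delta_pos":[0.005,0.013,-0.002],"dr":[-0.03,0.02,0.16]},{"delta_pos":[0.007,0.012,-0.002],"dr":[-0.03,0.03,0.16]},{"delta_pos":[0.007,0.012,-0.003],"dr":[-0.02,0.03,0.16]},{"delta_pos":[0.01,0.011,-0.002],"dr":[-0.02,0.04,0.16]},{"delta_pos":[0.01,0.009,-0.002],"dr":[-0.01,0.03,0.16]},{"delta_pos":[0.012,0.008,-0.003],"dr":[-0.01,0.04,0.16]},{"delta_pos":[0.013,0.007,-0.002],"dr":[-0.01,0.04,0.16]}]}}

```text
time: 9.3
tool_pos: [0.4851, 0.1953, 0.31]
tcp_rot: [1.912, 1.928, 0.63]
wrist_force: [-0.5, -0.6, -3.5]
width: 0.244
```

{"op": "carry_out", "data": {"deltas": [{"delta_pos":[0.014,0.005,-0.003],"dr":[0.0,0.04,0.17]},{"delta_pos":[0.014,0.004,-0.002],"dr":[0.01,0.04,0.16]},{"delta_pos":[0.015,0.001,-0.002],"dr":[0.0,0.03,0.16]},{"delta_pos":[0.015,0.0,-0.003],"dr":[0.02,0.04,0.16]},{"delta_pos":[0.015,-0.002,-0.002],"dr":[0.01,0.03,0.17]},{"delta_pos":[0.015,-0.004,-0.002],"dr":[0.03,0.03,0.16]},{"delta_pos":[0.014,-0.006,-0.002],"dr":[0.02,0.03,0.17]},{"delta_pos":[0.013,-0.008,-0.003],"dr":[0.03,0.03,0.16]},{"delta_pos":[0.013,-0.009,-0.002],"dr":[0.03,0.02,0.17]},{"delta_pos":[0,0,0],"dr":[0,0,0]}]}}

```text
time: 10.55
tool_pos: [0.5162, 0.3047, 0.3866]
tcp_rot: [-2.622, -0.26, -0.928]
wrist_force: [-0.2, -0.7, -2.9]
width: 0.246
```

```bash
python3 st.py; python3 shot.py 5 wrist side scene
python3 - <<'E'
from h import *
zoom(load("scene_5.npy")["frame"],320,60,120,170,3,"pics/z6.png")
zoom(load("side_5.npy")["frame"],170,50,140,140,4,"pics/z7.png")
E
```

```text
t 10.55 q [0.4293, -0.4013, 2.1187, 0.1716, 0.6791, 0.1397] p [0.5162, 0.3047, 0.3866] r [-2.6219, -0.2604, -0.9279] F [-0.2, -0.7, -2.9] w 0.246
```

View pics/z6.png

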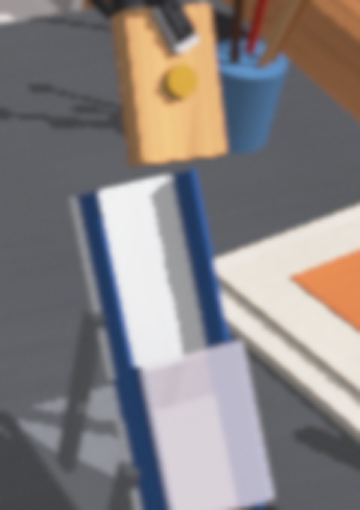

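View pics/z7.png

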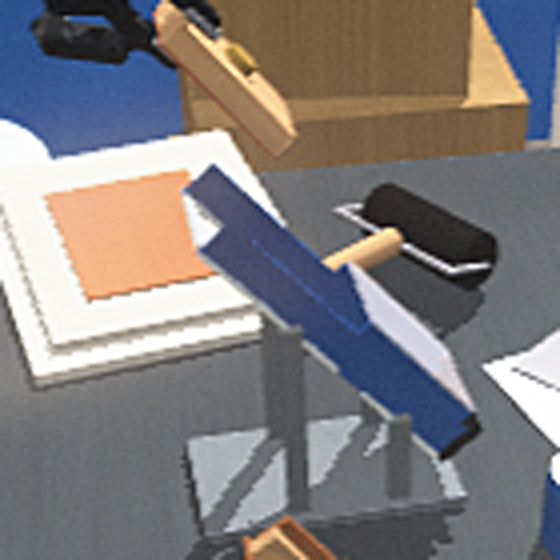

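View pics/wrist_5.png

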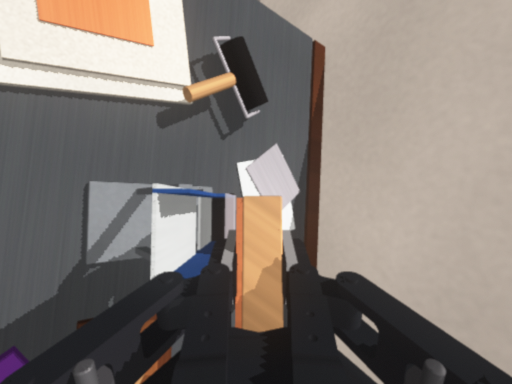

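The boss is plain to see on the upturned underside, at z6 (180,82). So A is the good block and goes down the chute. I'll compare predicted and seen positions of both the held block and the chute.

Run:
```python
from h import *
from plan import *
np.set_printoptions(precision=1,suppress=True)
r=rel(TG,A,blockframe(KY,35,0)); q0,T0=state()
c,R=blockat(r,T0); print("block",c.round(4),R.as_matrix()[:,2].round(3))
s=load("scene_5.npy");e=load("side_5.npy")
zs=lambda p:((p-np.array([320,60])+.35)*3); ze=lambda p:((p-np.array([170,50])+.4)*4)
for nm,v in {"boss":[0,0,-.019],"low -y? und":[.055,.035,-.011],"low other und":[.055,-.035,-.011],"low cop a":[.055,.035,.011],"low cop b":[.055,-.035,.011]}.items():
    P=c+R.apply(v); print(nm,P.round(3),"scene",zs(proj(s,P)),"side",ze(proj(e,P)))
Z=Ro.from_euler('z',CY)
for nm,P in {"mouth":mouth,"+y in":mouth+Z.apply([0,.0415,0]),"-y in":mouth-Z.apply([0,.0415,0]),"+y top":mouth+Z.apply([0,.0415,0]+.03*nn),"-y top":mouth+Z.apply([0,-.0415,0]+.03*nn),"end +y":mouth+Z.apply([0,.0415,0]+.28*dn),"end -y":mouth+Z.apply([0,-.0415,0]+.28*dn),"end -y top":mouth+Z.apply([0,-.0415,0]+.28*dn+.03*nn)}.items():
    print(nm,P.round(3),"scene",zs(proj(s,P)),"side",ze(proj(e,P)))
print("boss tri",tri([ray(s,(320+181/3-.35,60+82/3-.35)),ray(e,(170+243/4-.4,50+56/4-.4))]))
```

```text
block [0.5 0.3 0.4] [-0.8 -0.1 -0.6]
boss [0.5 0.3 0.4] scene [187.3  78.7] side [242.9  49.5]
low -y? und [0.6 0.3 0.3] scene [154.7 165.1] side [297.1 133.3]
low other und [0.6 0.3 0.3] scene [237.  146.3] side [278.9  89.2]
low cop a [0.6 0.3 0.3] scene [139.  169.2] side [273.8 155. ]
low cop b [0.6 0.3 0.3] scene [219.9 150.7] side [256.9 110.1]
mouth [0.5 0.3 0.3] scene [126.9 185.4] side [192.  216.5]
+y in [0.5 0.3 0.3] scene [171.5 175.1] side [184.6 189.1]
-y in [0.5 0.3 0.3] scene [ 81.5 195.9] side [199.7 245.6]
+y top [0.5 0.3 0.3] scene [191.7 170. ] side [212.9 162.1]
-y top [0.5 0.3 0.3] scene [ 99.6 191.2] side [229.8 217.5]
end +y [0.7 0.3 0. ] scene [239.5 505.8] side [412.4 387.4]
end -y [0.7 0.3 0. ] scene [153.  532.5] side [436.5 445.5]
end -y top [0.7 0.3 0.1] scene [172.6 537.2] side [464.2 423.2]
boss tri (array([0.5, 0.3, 0.4]), [np.float64(0.2), np.float64(0.2)])
```

Run:
```python
from h import *
zoom(load("scene_5.npy")["frame"],352,55,50,65,9,"pics/z8.png")
```

```text
(no output)
```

View pics/z8.png

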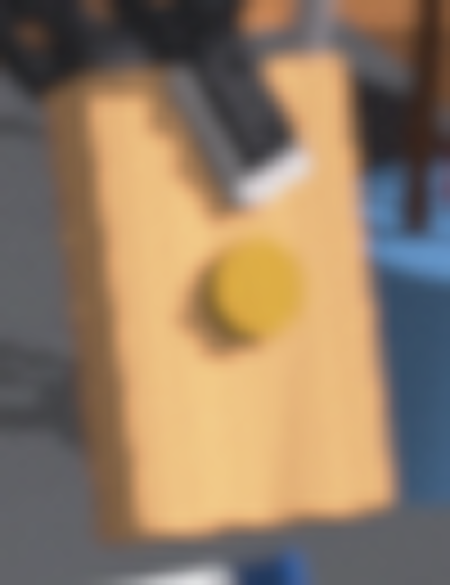

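Run:
```python
from h import *
from plan import *
np.set_printoptions(precision=4,suppress=True)
r=rel(TG,A,blockframe(KY,35,0)); q0,T0=state()
c,R=blockat(r,T0); M=R.as_matrix(); n=-M[:,2]
s=load("scene_5.npy")
pts={}
for k,(x,y) in dict(tl=(92,97),tr=(350,57),br=(394,503),bl=(140,530),boss=(255,287)).items():
    o,v=ray(s,(352+x/9-.44,55+y/9-.44)); h=.019 if k=="boss" else .011
    p=o+v*(((c+n*h-o)@n)/(v@n)); pts[k]=p; print(k,p,"block coords mm",(1000*M.T@(p-c)).round(1))
B=lambda a,b:M.T@(pts[a]-pts[b])
for a,b in(("bl","br"),("tl","tr"),("bl","tl"),("br","tr")):
    d=B(a,b);print(a,b,np.linalg.norm(d)*1000,"angle deg",np.degrees(np.arctan2(d[1],d[0])))
```

```text
tl [0.5084 0.2633 0.4167] block coords mm [-52.3  33.5 -11. ]
tr [0.505  0.3347 0.4148] block coords mm [-49.9 -37.9 -11. ]
br [0.5743 0.3272 0.3319] block coords mm [ 57.7 -25.8 -11. ]
bl [0.5745 0.2571 0.3376] block coords mm [ 50.4  44.1 -11. ]
boss [0.546  0.2939 0.3814] block coords mm [  0.2   5.5 -19. ]
bl br 70.29394159759006 angle deg 95.94824065525218
tl tr 71.43433700208367 angle deg 91.89649346412573
bl tl 103.23460315792246 angle deg 5.91294912976645
br tr 108.28567416993566 angle deg 6.423534746340852
```

The held block has drooped about 6° in its own plane: the boss is 5.5 mm off and the edges read 6°. I'll correct for that and lower it onto the mouth.

```bash
cat > pl1.py <<'E'
from plan import *
r=rel(TG,A,blockframe(KY,35,0))
r=(r[0]+r[1].apply([0,.0048,0]), r[1]*Ro.from_euler('z',6,degrees=True))
F=blockframe(CY,40,1);n=-F[:,2];L=F[:,0]
def ch(s,h): return toolfor(r,mouth+L*s+n*(.011+h),F)
E
python3 - <<'E'
from pl1 import *
q0,T0=state()
qs=[q0]
for P in [ch(.013,.05),ch(.013,.025),ch(.013,.006)]:
    s=ik(*P); qs.append(near(s,qs[-1]))
print(np.round(qs,2))
rows,_=deltas(T0,jpath(qs,mm=25,rad=.12)); show(rows)
E
```

```text
[[ 0.43 -0.4   2.12  0.17  0.68  0.14]
 [ 0.32 -0.31  2.22  0.58  0.53 -0.31]
 [ 0.34 -0.34  2.27  0.58  0.51 -0.31]
 [ 0.35 -0.36  2.31  0.59  0.49 -0.31]]
[{"delta_pos": [-0.01, 0.002, 0.02], "dr": [0.04, -0.01, -0.01]}, {"delta_pos": [-0.009, 0.005, 0.018], "dr": [0.03, 0.0, 0.0]}, {"delta_pos": [-0.007, 0.008, 0.017], "dr": [0.02, 0.01, 0.0]}, {"delta_pos": [-0.006, 0.011, 0.016], "dr": [0.01, 0.01, 0.01]}, {"delta_pos": [-0.013, 0.0, 0.0], "dr": [0.0, 0.0, 0.0]}, {"delta_pos": [-0.012, 0.0, 0.0], "dr": [0.0, 0.0, 0.0]}, {"delta_pos": [-0.019, 0.0, 0.0], "dr": [0.0, 0.0, 0.0]}]
7 max mm 22.44994432064365 max rot 0.042426406871192854
```

{"op": "carry_out", "data": {"deltas": [{"delta_pos":[-0.01,0.002,0.02],"dr":[0.04,-0.01,-0.01]},{"delta_pos":[-0.009,0.005,0.018],"dr":[0.03,0.0,0.0]},{"delta_pos":[-0.007,0.008,0.017],"dr":[0.02,0.01,0.0]},{"delta_pos":[-0.006,0.011,0.016],"dr":[0.01,0.01,0.01]},{"delta_pos":[-0.013,0.0,0.0],"dr":[0.0,0.0,0.0]},{"delta_pos":[-0.012,0.0,0.0],"dr":[0.0,0.0,0.0]},{"delta_pos":[-0.012,0.0,0.0],"dr":[0.0,0.0,0.0]},{"delta_pos":[0,0.0,0.0],"dr":[0.0,0.0,0.0]}]}}

```text
time: 11.7
tool_pos: [0.511, 0.3082, 0.286]
tcp_rot: [-2.522, -0.295, -0.906]
wrist_force: [0.2, 1.0, -2.7]
width: 0.245
```

```bash
python3 st.py; python3 shot.py 6 wrist side scene
python3 - <<'E'
from h import *
zoom(load("scene_6.npy")["frame"],330,85,80,80,6,"pics/z9.png")
zoom(load("side_6.npy")["frame"],190,60,90,80,6,"pics/z10.png")
E
```

```text
t 11.7 q [0.3518, -0.3544, 2.2968, 0.5735, 0.4875, -0.2936] p [0.511, 0.3082, 0.286] r [-2.5221, -0.295, -0.9063] F [0.2, 1.0, -2.7] w 0.245
```

View pics/z9.png

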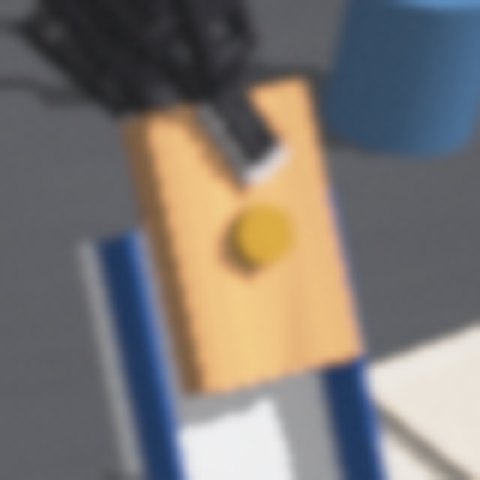

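View pics/z10.png

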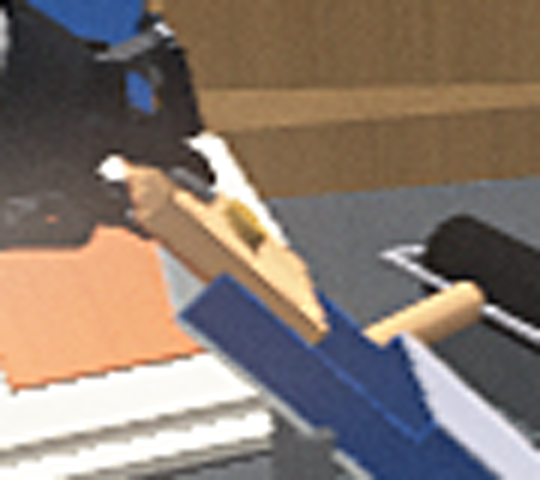

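View pics/wrist_6.png

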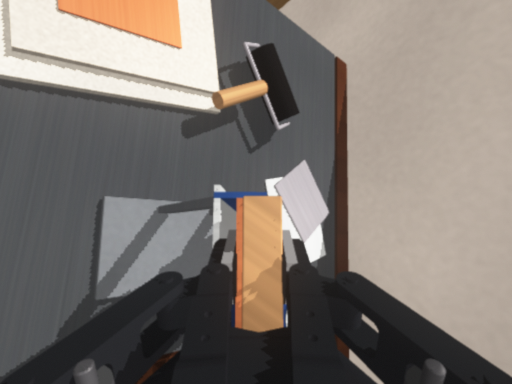

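Run:
```python
from h import *
from pl1 import *
np.set_printoptions(precision=1,suppress=True)
q0,T0=state(); c,R=blockat(r,T0); M=R.as_matrix()
s=load("scene_6.npy");e=load("side_6.npy")
zs=lambda p:((p-np.array([330,85])+.42)*6); ze=lambda p:((p-np.array([190,60])+.42)*6)
for nm,v in {"boss":[0,0,-.019],"low und -y":[.055,.035,-.011],"low und +y":[.055,-.035,-.011],"low cop -y":[.055,.035,.011],"up und +y":[-.055,-.035,-.011]}.items():
    P=c+R.apply(v); print(nm,"scene",zs(proj(s,P)),"side",ze(proj(e,P)))
d=c-mouth; F=blockframe(CY,40,1); print("block rel mouth in chute frame mm",1000*F.T@d)
t,er=tri([ray(s,(330+262/6-.42,85+236/6-.42)),ray(e,(190+246/6-.42,60+224/6-.42))]); print("boss tri vs pred mm",1000*F.T@(t-(c-.019*M[:,2])),er)
```

```text
boss scene [264.3 233.4] side [252.4 213. ]
low und -y scene [204.  393.5] side [329.  327.9]
low und +y scene [359.4 355. ] side [304.3 256.8]
low cop -y scene [176.3 397.4] side [296.6 357.2]
up und +y scene [302.7  79.8] side [150.7 118.5]
block rel mouth in chute frame mm [ 11.3  -1.4 -28. ]
boss tri vs pred mm [ 1.7 -1.8  6.2] [np.float64(1.1), np.float64(1.1)]
```

{"op": "carry_out", "data": {"deltas": [{"delta_pos":[-0.006,0.0,0.0],"dr":[0.0,0.0,0.0]},{"delta_pos":[-0.005,0.0,0.002],"dr":[0.0,0.0,0.0]},{"delta_pos":[0,0.0,0.0],"dr":[0.0,0.0,0.0]},{"delta_pos":[0,0.0,0.0],"dr":[0.0,0.0,0.0]}]}}

```text
time: 12.35
tool_pos: [0.5052, 0.3084, 0.2781]
tcp_rot: [-2.522, -0.293, -0.907]
wrist_force: [-0.0, 0.2, -3.8]
width: 0.244
```

```bash
python3 st.py
python3 - <<'E'
from pl1 import *
q0,T0=state(); c,R=blockat(r,T0); F=blockframe(CY,40,1); print(1000*F.T@(c-mouth))
E
```

```text
t 12.35 q [0.359, -0.3599, 2.3159, 0.5788, 0.4713, -0.2956] p [0.5052, 0.3084, 0.2781] r [-2.5221, -0.293, -0.9074] F [-0.0, 0.2, -3.8] w 0.244
[ 13.95969757  -2.03879948 -15.83236268]
```

{"op": "carry_out", "data": {"deltas": [{"delta_pos":[-0.003,-0.001,0.0],"dr":[0.0,0.0,0.0]},{"delta_pos":[0,0.0,0.0],"dr":[0.0,0.0,0.0]},{"delta_pos":[0,0.0,0.0],"dr":[0.0,0.0,0.0]}]}}

```text
time: 12.72
tool_pos: [0.5025, 0.3092, 0.2766]
tcp_rot: [-2.522, -0.293, -0.908]
wrist_force: [0.1, 0.1, -3.2]
width: 0.247
```

```bash
python3 st.py; python3 shot.py 7 side scene
python3 - <<'E'
from h import *
zoom(load("scene_7.npy")["frame"],330,85,80,80,6,"pics/z11.png")
zoom(load("side_7.npy")["frame"],190,60,90,80,6,"pics/z12.png")
E
```

```text
t 12.725 q [0.3638, -0.3636, 2.3212, 0.5753, 0.4675, -0.2898] p [0.5025, 0.3092, 0.2766] r [-2.5219, -0.2932, -0.9076] F [0.1, 0.1, -3.2] w 0.247
```

View pics/z11.png

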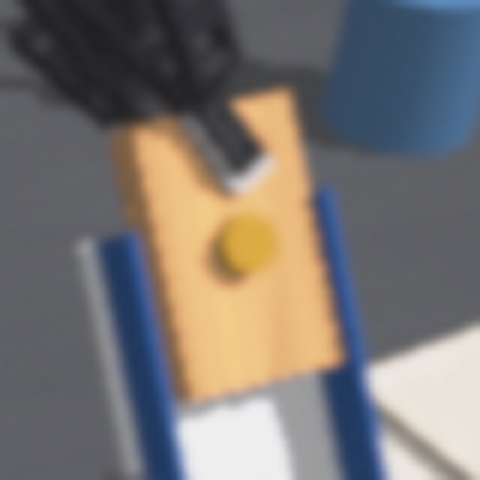

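View pics/z12.png

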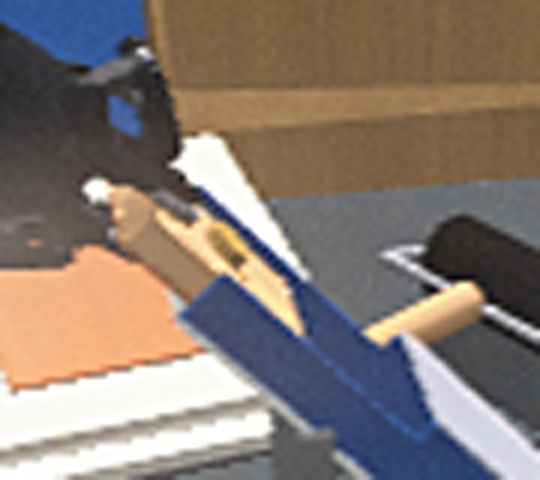

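{"op": "carry_out", "data": {"deltas": [{"delta_pos":[-0.002,0,0.0],"dr":[0.0,0.0,0.0]},{"delta_pos":[0,0.0,0.0],"dr":[0.0,0.0,0.0]},{"delta_pos":[0,0.0,0.0],"dr":[0.0,0.0,0.0]}]}}

```text
time: 13.2
tool_pos: [0.5013, 0.309, 0.2757]
tcp_rot: [-2.522, -0.293, -0.909]
wrist_force: [0.4, 0.7, -2.7]
width: 0.243
```

{"op": "carry_out", "data": {"deltas": [{"delta_pos":[0,0,0.0],"dr":[0.0,0.0,0.0]},{"delta_pos":[0,0.0,0.0],"dr":[0.0,0.0,0.0]},{"delta_pos":[0,0.0,0.0],"dr":[0.0,0.0,0.0]},{"delta_pos":[0,0.0,0.0],"dr":[0.0,0.0,0.0]},{"delta_pos":[0,0.0,0.0],"dr":[0.0,0.0,0.0]}], "grip": 0.55}}

```text
time: 13.82
tool_pos: [0.501, 0.3091, 0.2754]
tcp_rot: [-2.522, -0.293, -0.908]
wrist_force: [-0.1, -0.8, -0.2]
width: 0.548
```

```bash
python3 st.py; python3 shot.py 8 side scene
python3 - <<'E'
from h import *
zoom(load("scene_8.npy")["frame"],330,85,100,160,3,"pics/z13.png")
zoom(load("side_8.npy")["frame"],190,60,110,130,4,"pics/z14.png")
E
```

```text
t 13.825 q [0.365, -0.3658, 2.3251, 0.5756, 0.4654, -0.2895] p [0.501, 0.3091, 0.2754] r [-2.5219, -0.2931, -0.9076] F [-0.1, -0.8, -0.2] w 0.548
```

View pics/z13.png

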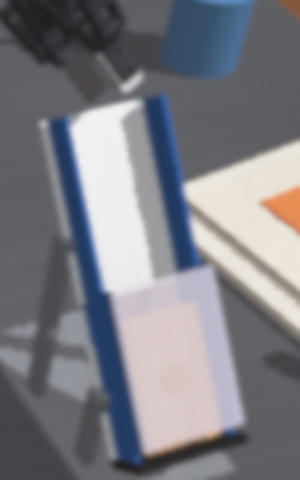

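View pics/z14.png

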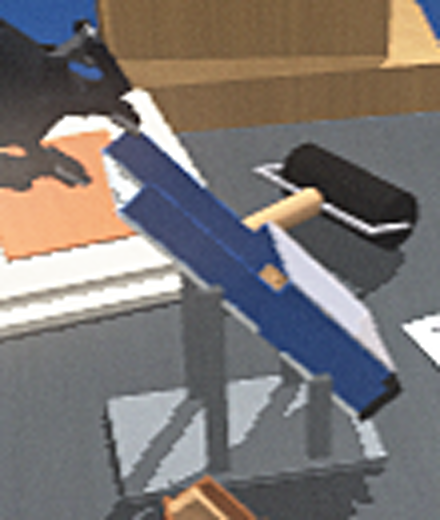

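The good block lies at the bottom stop with the boss up, showing through the hood at z13 (175,378). Before taking the second block I'll measure the reject rest more closely.

```bash
python3 - <<'E'
from h import *
from sc import *
np.set_printoptions(precision=4,suppress=True)
s=load("scene_8.npy");e=load("side_8.npy")
S3=lambda x,y:(100+x/6-.42,210+y/6-.42)
E4=lambda x,y:(235+x/6-.42,270+y/6-.42)
print("back top edge side", onz(e,E4(145,100),.1294),onz(e,E4(226,362),.1294))
zt=.1294+.024*np.cos(np.radians(50))
print("cheek top upper side",zt, onz(e,E4(205,67),zt),onz(e,E4(288,305),zt))
print("scene as cheek top", onz(s,S3(58,125),zt),onz(s,S3(315,48),zt)," as back", onz(s,S3(58,125),.1294),onz(s,S3(315,48),.1294))
zl=.1294-.07*np.sin(np.radians(50))+.034*np.cos(np.radians(50))
print("lip top",zl,"side",onz(e,E4(345,96),zl),onz(e,E4(442,347),zl),"scene",onz(s,S3(108,330),zl),onz(s,S3(385,245),zl))
E
python3 shot.py 9 scene
python3 - <<'E'
from h import *
zoom(load("scene_9.npy")["frame"],105,210,80,70,9,"pics/z15.png")
zoom(load("side_8.npy")["frame"],250,275,70,70,8,"pics/z16.png")
E
```

```text
back top edge side [ 0.5391 -0.2412  0.1294] [ 0.5505 -0.3389  0.1294]
cheek top upper side 0.14482690263247694 [ 0.5604 -0.2409  0.1448] [ 0.5717 -0.3307  0.1448]
scene as cheek top [ 0.5702 -0.3295  0.1448] [ 0.5586 -0.2346  0.1448]  as back [ 0.5551 -0.3321  0.1294] [ 0.5433 -0.2352  0.1294]
lip top 0.09763166771101386 side [ 0.6147 -0.2314  0.0976] [ 0.6261 -0.3301  0.0976] scene [ 0.6309 -0.3258  0.0976] [ 0.6207 -0.224   0.0976]
```

View pics/z15.png

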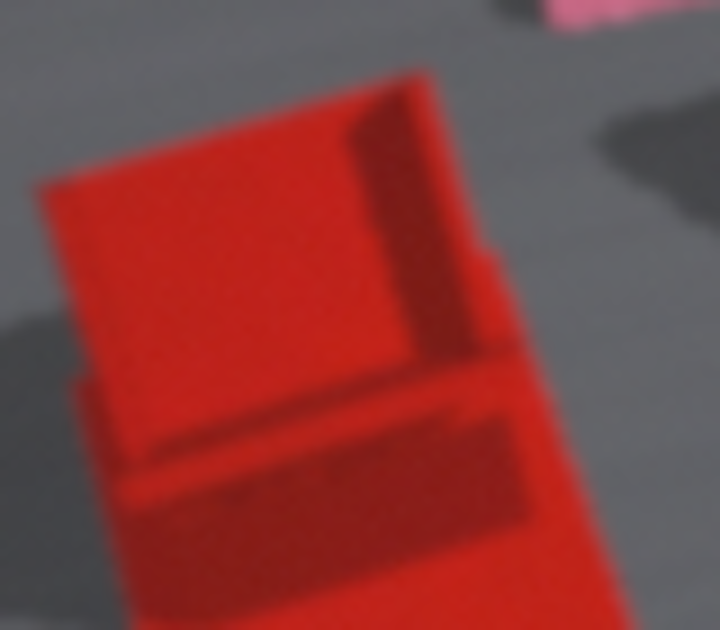

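View pics/z16.png

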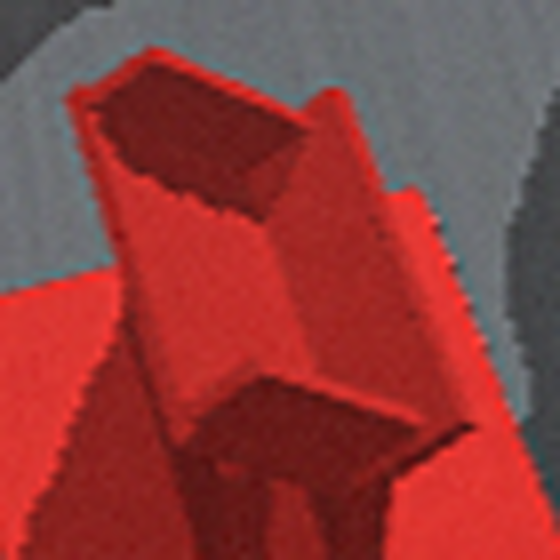

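```bash
sed -i 's/^RY=.*/RY=.118;seat=np.array([.5645,-.2845,.125])/' sc.py
python3 - <<'E'
from plan import *
for ph in (-10,-15,-20,-25):
  for s in(1,-1):
    for nm,(bf,c) in dict(B=(blockframe(KY,35,0),B),rej=(blockframe(RY,40,1),seat)).items():
        print(ph,s,nm,[q.round(2).tolist() for q in ik(*grasp(bf,c,np.radians(ph),s,.034))])
q0,T0=state()
G=grasp(blockframe(KY,35,0),B,np.radians(-20),1,.034)
P1=back(T0,.06); P1=(P1[0]+[0,-.03,.03],P1[1]); P=back(G,.10); P2=(P[0]+[0,.03,.06],P[1])
q1=near(ik(*P1),q0);q2=near(ik(*P2),q1);qP=near(ik(*P),q2)
print(q1.round(2),q2.round(2),qP.round(2),P2[0],P[0],G[0])
X=jpath([q0,q1,q2],rad=.17)
print([x[0].round(2).tolist() for x in X])
rows,_=deltas(T0,X); show(rows)
E
```

```text
-10 1 B [[-0.04, -0.18, 2.44, -0.46, 0.3, 0.38]]
-10 1 rej [[-0.88, 0.12, 2.13, 0.93, 0.89, 1.47]]
-10 -1 B []
-10 -1 rej [[-0.88, 0.12, 2.13, 0.93, 0.89, -1.67]]
-15 1 B [[0.04, -0.16, 2.43, -0.8, 0.37, 0.77]]
-15 1 rej [[-0.9, 0.17, 2.08, 0.92, 0.99, 1.46]]
-15 -1 B [[0.04, -0.16, 2.43, -0.8, 0.37, -2.37]]
-15 -1 rej [[-0.9, 0.17, 2.08, 0.92, 0.99, -1.68]]
-20 1 B [[0.12, -0.13, 2.42, -1.0, 0.47, 1.02]]
-20 1 rej [[-0.92, 0.22, 2.03, 0.9, 1.09, 1.45]]
-20 -1 B [[0.12, -0.13, 2.42, -1.0, 0.47, -2.12]]
-20 -1 rej [[-0.92, 0.22, 2.03, 0.9, 1.09, -1.69]]
-25 1 B [[0.19, -0.09, 2.41, -1.12, 0.58, 1.19]]
-25 1 rej [[-0.93, 0.28, 1.98, 0.89, 1.18, 1.45]]
-25 -1 B [[0.19, -0.09, 2.41, -1.12, 0.58, -1.95]]
-25 -1 rej [[-0.93, 0.28, 1.98, 0.89, 1.18, -1.69]]
[ 0.22 -0.55  2.3   0.55  0.72 -0.31] [ 0.33 -0.42  2.34 -0.7   0.85  0.78] [ 0.24 -0.37  2.43 -0.76  0.7   0.82] [0.48997047 0.01635611 0.25511592] [ 0.48997047 -0.01364389  0.19511592] [ 0.54503284 -0.04593889  0.11814081]
[[0.49, 0.29, 0.3], [0.48, 0.27, 0.32], [0.47, 0.25, 0.35], [0.46, 0.22, 0.31], [0.46, 0.19, 0.28], [0.46, 0.15, 0.26], [0.46, 0.12, 0.25], [0.47, 0.08, 0.24], [0.48, 0.05, 0.24], [0.49, 0.02, 0.26]]
[{"delta_pos": [0.009, 0.006, -0.031], "dr": [0.0, 0.0, 0.0]}, {"delta_pos": [0.006, 0.005, -0.032], "dr": [0.0, 0.0, 0.0]}, {"delta_pos": [0.003, 0.005, -0.032], "dr": [0.0, 0.0, 0.0]}, {"delta_pos": [-0.028, 0.035, 0.008], "dr": [-0.1, -0.07, 0.02]}, {"delta_pos": [-0.021, 0.038, 0.009], "dr": [-0.12, -0.06, 0.01]}, {"delta_pos": [-0.015, 0.038, 0.008], "dr": [-0.12, -0.04, 0.02]}, {"delta_pos": [-0.006, 0.038, 0.007], "dr": [-0.12, -0.01, 0.01]}, {"delta_pos": [0.0, 0.036, 0.007], "dr": [-0.12, 0.01, 0.02]}, {"delta_pos": [0.009, 0.034, 0.006], "dr": [-0.12, 0.03, 0.01]}, {"delta_pos": [0.015, 0.031, 0.004], "dr": [-0.11, 0.05, 0.01]}]
10 max mm 45.53020975132884 max rot 0.1345362404707371
```

{"op": "carry_out", "data": {"deltas": [{"delta_pos":[0.004,0.006,-0.031],"dr":[0.0,0.0,0.0]},{"delta_pos":[0.008,0.005,-0.032],"dr":[0.0,0.0,0.0]},{"delta_pos":[0.006,0.005,-0.032],"dr":[0.0,0.0,0.0]}]}}

```text
time: 14.35
tool_pos: [0.4672, 0.2505, 0.3475]
tcp_rot: [-2.522, -0.294, -0.907]
wrist_force: [0.2, -0.1, -0.3]
width: 0.547
```

{"op": "carry_out", "data": {"deltas": [{"delta_pos":[-0.028,0.035,0.008],"dr":[-0.1,-0.07,0.02]},{"delta_pos":[-0.021,0.038,0.009],"dr":[-0.12,-0.06,0.01]},{"delta_pos":[-0.015,0.038,0.008],"dr":[-0.12,-0.04,0.02]},{"delta_pos":[-0.006,0.038,0.007],"dr":[-0.12,-0.01,0.01]},{"delta_pos":[0.0,0.036,0.007],"dr":[-0.12,0.01,0.02]},{"delta_pos":[0.009,0.034,0.006],"dr":[-0.12,0.03,0.01]},{"delta_pos":[0.015,0.031,0.004],"dr":[-0.11,0.05,0.01]},{"delta_pos":[0,0,0],"dr":[0,0,0]}], "grip": 1}}

```text
time: 15.35
tool_pos: [0.4896, 0.0169, 0.2547]
tcp_rot: [2.69, -0.099, 0.851]
wrist_force: [-0.1, -0.3, -0.4]
width: 1.002
```

```bash
python3 st.py; python3 shot.py 10 wrist
python3 - <<'E'
from h import *
from plan import *
d=load("wrist_10.npy");T=d["tool"]
img=d["frame"].copy()
F=blockframe(KY,35,0)
for yy in (-.035,.035):
    for zz in (-.011,.011):
        p=proj(d,B+F@np.array([-.055,yy,zz]),T); cv2.circle(img,tuple(int(v) for v in p.round()),1,(0,255,0),-1)
cv2.imwrite("pics/w10.png",img[:,:,::-1])
q0,T0=state()
G=grasp(F,B,np.radians(-20),1,.034)
qs=[q0]
for P in (back(G,.08),back(G,.04),G): qs.append(near(ik(*P),qs[-1]))
rows,_=deltas(T0,jpath(qs,mm=25)); show(rows)
E
```

```text
t 15.35 q [0.3279, -0.416, 2.3395, -0.6897, 0.8524, 0.77] p [0.4896, 0.0169, 0.2547] r [2.6896, -0.0989, 0.851] F [-0.1, -0.3, -0.4] w 1.002
[{"delta_pos": [-0.006, 0.004, 0.02], "dr": [-0.01, 0.0, 0.0]}, {"delta_pos": [-0.008, 0.003, 0.02], "dr": [0.0, 0.0, 0.0]}, {"delta_pos": [-0.01, 0.003, 0.018], "dr": [0.0, 0.0, 0.0]}, {"delta_pos": [-0.01, 0.002, 0.018], "dr": [0.0, 0.0, 0.0]}, {"delta_pos": [0.001, 0.001, 0.02], "dr": [0.0, 0.0, 0.0]}, {"delta_pos": [-0.001, -0.001, 0.02], "dr": [0.0, 0.0, 0.0]}, {"delta_pos": [0.001, 0.001, 0.02], "dr": [0.0, 0.0, 0.0]}, {"delta_pos": [-0.001, -0.001, 0.02], "dr": [0.0, 0.0, 0.0]}]
8 max mm 21.748563170931547 max rot 0.01
```

View pics/w10.png

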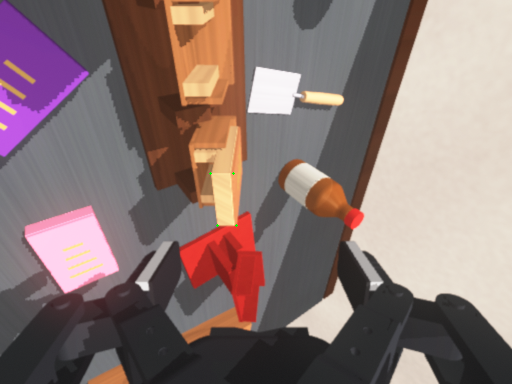

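The predicted top-end corners match block B's seen top end, at wrist px (215..236,172..226). Next the approach and grip.

{"op": "carry_out", "data": {"deltas": [{"delta_pos":[-0.006,0.004,0.02],"dr":[-0.01,0.0,0.0]},{"delta_pos":[-0.008,0.003,0.02],"dr":[0.0,0.0,0.0]},{"delta_pos":[-0.01,0.003,0.018],"dr":[0.0,0.0,0.0]},{"delta_pos":[-0.01,0.002,0.018],"dr":[0.0,0.0,0.0]},{"delta_pos":[0,0,0.02],"dr":[0.0,0.0,0.0]},{"delta_pos":[0,0,0.02],"dr":[0.0,0.0,0.0]},{"delta_pos":[0,0,0.02],"dr":[0.0,0.0,0.0]},{"delta_pos":[0,0,0.02],"dr":[0.0,0.0,0.0]},{"delta_pos":[0,0,0],"dr":[0.0,0.0,0.0]}]}}

```text
time: 16.52
tool_pos: [0.545, -0.0474, 0.1182]
tcp_rot: [2.681, -0.106, 0.846]
wrist_force: [0.4, -0.2, 0.4]
width: 0.999
```

```bash
python3 st.py; python3 shot.py 11 wrist
```

```text
t 16.525 q [0.1179, -0.127, 2.416, -1.0046, 0.4822, 1.0243] p [0.545, -0.0474, 0.1182] r [2.6808, -0.1062, 0.8465] F [0.4, -0.2, 0.4] w 0.999
```

View pics/wrist_11.png

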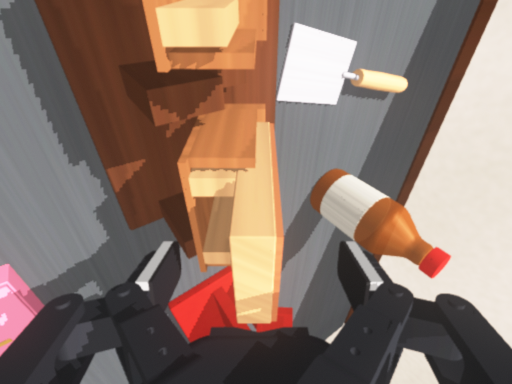

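Well centred: the block is at px 233–277 and the jaw middle at about 258. Gripping harder to limit the droop.

{"op": "carry_out", "data": {"deltas": [{"delta_pos":[0,0,0],"dr":[0,0,0]},{"delta_pos":[0,0,0],"dr":[0,0,0]},{"delta_pos":[0,0,0],"dr":[0,0,0]},{"delta_pos":[0,0,0],"dr":[0,0,0]},{"delta_pos":[0,0,0],"dr":[0,0,0]},{"delta_pos":[0,0,0],"dr":[0,0,0]}], "grip": 0, "force": 110}}

```text
time: 17.32
tool_pos: [0.5448, -0.047, 0.1195]
tcp_rot: [2.679, -0.106, 0.85]
wrist_force: [-10.4, 3.4, 8.0]
width: 0.246
```

```bash
python3 st.py
python3 - <<'E'
from plan import *
q0,T0=state()
B0=blockframe(KY,35,0);L=B0[:,0]
qs=[q0]
for P in [(T0[0]-L*a,T0[1]) for a in (.03,.06,.1,.13)]+[(T0[0]-L*.13+[0,-.02,.06],T0[1])]:
    s=ik(*P); qs.append(near(s,qs[-1]))
print(np.round(qs,2))
rows,_=deltas(T0,jpath(qs,mm=34)); show(rows)
E
```

```text
t 17.325 q [0.1199, -0.1302, 2.4169, -1.0065, 0.4838, 1.0265] p [0.5448, -0.047, 0.1195] r [2.679, -0.1057, 0.8498] F [-10.4, 3.4, 8.0] w 0.246
[[ 0.12 -0.13  2.42 -1.01  0.48  1.03]
 [ 0.12 -0.22  2.43 -0.9   0.53  0.91]
 [ 0.13 -0.3   2.44 -0.81  0.58  0.8 ]
 [ 0.14 -0.41  2.44 -0.71  0.66  0.69]
 [ 0.14 -0.49  2.44 -0.65  0.73  0.61]
 [ 0.07 -0.55  2.36 -0.53  0.81  0.42]]
[{"delta_pos": [0.0, 0.01, -0.028], "dr": [0.0, 0.0, 0.0]}, {"delta_pos": [0.0, 0.011, -0.028], "dr": [0.0, 0.0, 0.0]}, {"delta_pos": [0.001, 0.008, -0.019], "dr": [0.0, 0.0, 0.0]}, {"delta_pos": [-0.001, 0.006, -0.019], "dr": [0.0, 0.0, 0.0]}, {"delta_pos": [0.0, 0.01, -0.028], "dr": [0.0, 0.0, 0.0]}, {"delta_pos": [0.017, 0.019, -0.019], "dr": [0.0, 0.0, 0.0]}, {"delta_pos": [0.017, 0.017, -0.02], "dr": [0.0, 0.0, 0.0]}]
7 max mm 31.796226191169293 max rot 0.0
```

{"op": "carry_out", "data": {"deltas": [{"delta_pos":[0.0,0.005,-0.014],"dr":[0.0,0.0,0.0]},{"delta_pos":[0.0,0.005,-0.014],"dr":[0.0,0.0,0.0]},{"delta_pos":[0.0,0.011,-0.028],"dr":[0.0,0.0,0.0]},{"delta_pos":[0,0.007,-0.019],"dr":[0.0,0.0,0.0]},{"delta_pos":[0,0.007,-0.019],"dr":[0.0,0.0,0.0]},{"delta_pos":[0.0,0.01,-0.028],"dr":[0.0,0.0,0.0]},{"delta_pos":[0.017,0.019,-0.019],"dr":[0.0,0.0,0.0]},{"delta_pos":[0.017,0.017,-0.02],"dr":[0.0,0.0,0.0]}]}}

```text
time: 18.32
tool_pos: [0.4702, -0.0695, 0.285]
tcp_rot: [2.681, -0.104, 0.847]
wrist_force: [0.7, -0.5, -3.1]
width: 0.24
```

```bash
cat > pl2.py <<'E'
from plan import *
TGB=(np.array([.5448,-.047,.1195]),Ro.from_rotvec([2.679,-.1057,.8498]))
r=rel(TGB,B,blockframe(KY,35,0))
F=blockframe(RY,40,1);n=-F[:,2];L=F[:,0]
def rj(s,h,r=r): return toolfor(r,seat-L*s+n*h,F)   # s up-slope, h off the back
E
python3 st.py
python3 - <<'E'
from pl2 import *
q0,T0=state()
pre=rj(.03,.07); pre=(pre[0]+[0,0,.03],pre[1])
s=ik(*pre);print([x.round(2) for x in s],q0.round(2)); qp=near(s,q0)
X=jpath([q0,qp],rad=.17,mm=50)
for x in X:
    c,R=blockat(r,x); cor=np.array([c+R.apply([a*.055,b*.035,d*.011]) for a in(-1,1) for b in(-1,1) for d in (-1,1)])
    print(x[0].round(3),c.round(3),cor.min(0).round(3),cor.max(0).round(3), np.degrees(np.arccos(R.as_matrix()[2,2])).round())
rows,_=deltas(T0,X); show(rows)
E
```

```text
t 18.325 q [0.0711, -0.5485, 2.3592, -0.5315, 0.8096, 0.4174] p [0.4702, -0.0695, 0.285] r [2.6807, -0.104, 0.8469] F [0.7, -0.5, -3.1] w 0.24
[array([-0.87,  0.14,  1.92,  0.85,  1.19,  1.64])] [ 0.07 -0.55  2.36 -0.53  0.81  0.42]
[ 0.469 -0.079  0.274] [ 0.482 -0.07   0.255] [ 0.439 -0.108  0.2  ] [ 0.525 -0.032  0.31 ] 56.0
[ 0.467 -0.086  0.263] [ 0.482 -0.078  0.245] [ 0.434 -0.117  0.186] [ 0.529 -0.039  0.303] 58.0
[ 0.466 -0.093  0.253] [ 0.482 -0.085  0.235] [ 0.431 -0.124  0.174] [ 0.533 -0.046  0.296] 61.0
[ 0.466 -0.099  0.244] [ 0.483 -0.091  0.227] [ 0.428 -0.129  0.164] [ 0.537 -0.054  0.29 ] 65.0
[ 0.467 -0.104  0.236] [ 0.484 -0.097  0.219] [ 0.427 -0.133  0.155] [ 0.541 -0.062  0.284] 69.0
[ 0.469 -0.109  0.228] [ 0.487 -0.103  0.213] [ 0.428 -0.136  0.147] [ 0.546 -0.071  0.278] 73.0
[ 0.473 -0.114  0.222] [ 0.491 -0.109  0.207] [ 0.43  -0.137  0.141] [ 0.552 -0.08   0.273] 78.0
[ 0.477 -0.119  0.218] [ 0.496 -0.115  0.202] [ 0.435 -0.139  0.136] [ 0.558 -0.091  0.268] 83.0
[ 0.483 -0.125  0.214] [ 0.503 -0.122  0.199] [ 0.441 -0.14   0.134] [ 0.564 -0.103  0.264]
[... 1581 characters left out ...]
.007, -0.005, 0.004], "dr": [0.01, -0.05, 0.15]}]
[{"delta_pos": [0.008, -0.008, 0.003], "dr": [0.0, -0.06, 0.16]}, {"delta_pos": [0.008, -0.011, 0.001], "dr": [0.01, -0.06, 0.15]}, {"delta_pos": [0.007, -0.013, 0.0], "dr": [0.0, -0.06, 0.15]}, {"delta_pos": [0.006, -0.016, -0.002], "dr": [0.01, -0.06, 0.15]}, {"delta_pos": [0.005, -0.018, -0.004], "dr": [0.0, -0.06, 0.15]}, {"delta_pos": [0.003, -0.021, -0.005], "dr": [0.01, -0.07, 0.14]}, {"delta_pos": [0.001, -0.022, -0.008], "dr": [0.0, -0.06, 0.15]}, {"delta_pos": [-0.002, -0.025, -0.009], "dr": [0.0, -0.07, 0.14]}, {"delta_pos": [-0.005, -0.026, -0.012], "dr": [0.0, -0.08, 0.14]}]
19 max mm 29.068883707497267 max rot 0.1711724276862369
```

{"op": "carry_out", "data": {"deltas": [{"delta_pos":[-0.008,0.006,0.011],"dr":[0.01,-0.07,0.15]},{"delta_pos":[-0.006,0.005,0.01],"dr":[0.01,-0.06,0.15]},{"delta_pos":[-0.004,0.006,0.011],"dr":[0.0,-0.06,0.15]},{"delta_pos":[-0.002,0.005,0.009],"dr":[0.01,-0.06,0.15]},{"delta_pos":[0.0,0.004,0.009],"dr":[0.0,-0.06,0.15]},{"delta_pos":[0.002,0.002,0.008],"dr":[0.01,-0.06,0.16]},{"delta_pos":[0.004,0.001,0.008],"dr":[0.0,-0.05,0.15]},{"delta_pos":[0.006,-0.001,0.006],"dr":[0.0,-0.06,0.16]},{"delta_pos":[0.006,-0.003,0.005],"dr":[0.0,-0.06,0.15]},{"delta_pos":[0.007,-0.005,0.004],"dr":[0.01,-0.05,0.15]}]}}

```text
time: 19.58
tool_pos: [0.491, -0.1306, 0.2114]
tcp_rot: [-2.052, 2.064, -0.187]
wrist_force: [0.3, 0.0, -2.7]
width: 0.243
```

{"op": "carry_out", "data": {"deltas": [{"delta_pos":[0.008,-0.008,0.003],"dr":[0.0,-0.06,0.16]},{"delta_pos":[0.008,-0.011,0.001],"dr":[0.01,-0.06,0.15]},{"delta_pos":[0.007,-0.013,0.0],"dr":[0.0,-0.06,0.15]},{"delta_pos":[0.006,-0.016,-0.002],"dr":[0.01,-0.06,0.15]},{"delta_pos":[0.005,-0.018,-0.004],"dr":[0.0,-0.06,0.15]},{"delta_pos":[0.003,-0.021,-0.005],"dr":[0.01,-0.07,0.14]},{"delta_pos":[0.001,-0.022,-0.008],"dr":[0.0,-0.06,0.15]},{"delta_pos":[-0.002,-0.025,-0.009],"dr":[0.0,-0.07,0.14]},{"delta_pos":[-0.005,-0.026,-0.012],"dr":[0.0,-0.08,0.14]},{"delta_pos":[0,0,0],"dr":[0,0,0]}]}}

```text
time: 20.82
tool_pos: [0.5831, -0.2771, 0.2401]
tcp_rot: [-0.291, 2.406, 0.49]
wrist_force: [-0.3, -0.6, -2.7]
width: 0.244
```

```bash
python3 st.py; python3 shot.py 12 wrist side scene
python3 - <<'E'
from h import *
zoom(load("scene_12.npy")["frame"],95,165,100,100,6,"pics/z17.png")
zoom(load("side_12.npy")["frame"],210,190,130,150,4,"pics/z18.png")
E
```

```text
t 20.825 q [-0.8711, 0.1464, 1.9185, 0.8537, 1.1845, 1.6464] p [0.5831, -0.2771, 0.2401] r [-0.291, 2.4064, 0.4895] F [-0.3, -0.6, -2.7] w 0.244
```

View pics/z17.png

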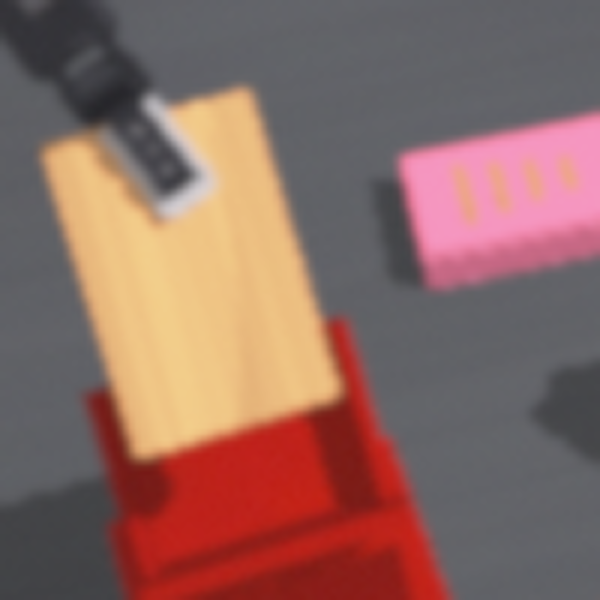

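View pics/z18.png

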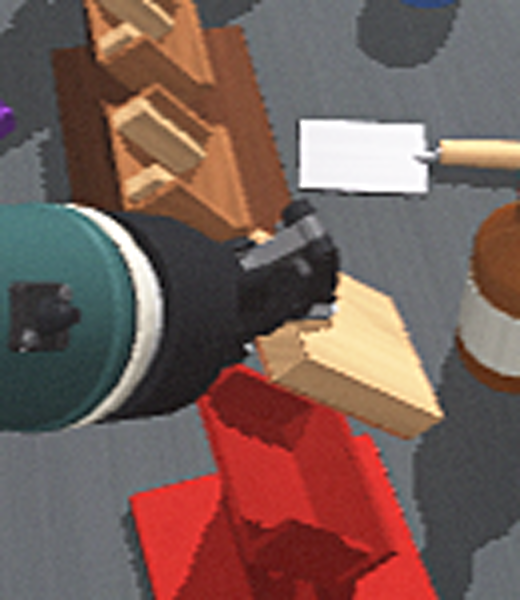

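B's upturned underside is bare, with no boss, so it goes to the reject rest. Next I'll measure its in-plane pose.

Run:
```python
from h import *
from pl2 import *
np.set_printoptions(precision=4,suppress=True)
q0,T0=state(); c,R=blockat(r,T0); M=R.as_matrix(); nv=-M[:,2]
s=load("scene_12.npy"); e=load("side_12.npy"); pts={}
for k,(x,y) in dict(tl=(42,150),tr=(250,88),br=(342,398),bl=(130,460)).items():
    o,v=ray(s,(95+x/6-.42,165+y/6-.42)); p=o+v*(((c+nv*.011-o)@nv)/(v@nv)); pts[k]=p; print(k,p,(1000*M.T@(p-c)).round(1))
m=sum(pts.values())/4; print("mid",(1000*M.T@(m-c)).round(1))
B_=lambda a,b:M.T@(pts[a]-pts[b])
for a,b in(("bl","br"),("tl","tr"),("bl","tl"),("br","tr")):
    d=B_(a,b);print(a,b,np.linalg.norm(d)*1000,np.degrees(np.arctan2(d[1],d[0])))
# side lower end corners: underside -y (442,415), cop -y (405,438)
ze=lambda p:((p-np.array([210,190])+.4)*4)
for nm,v in {"und -y":[.055,.035,-.011],"cop -y":[.055,.035,.011],"und +y":[.055,-.035,-.011]}.items(): print(nm,ze(proj(e,c+R.apply(v))))
print("rel seat mm (x down,y,-normal)",1000*F.T@(c-seat))
```

```text
tl [ 0.5779 -0.3166  0.271 ] [-53.1  33.7 -11. ]
tr [ 0.5686 -0.2473  0.2726] [-55.  -36.3 -11. ]
br [ 0.6393 -0.2387  0.1881] [ 55.5 -36.3 -11. ]
bl [ 0.647  -0.3103  0.1886] [ 54.6  35.7 -11. ]
mid [  0.5  -0.8 -11. ]
bl br 71.98055784941525 90.76993127730667
tl tr 69.97318373508661 88.46719386049485
bl tl 107.6697620530312 1.0471705652167873
br tr 110.49076433516495 -0.0301741774488781
und -y [443.5593 413.8729]
cop -y [407.3415 438.0171]
und +y [390.5145 294.3083]
rel seat mm (x down,y,-normal) [-52.6103  -0.2965 -90.3704]
```

Almost no droop this time: mid offset under 1 mm, angle under 1°. Lowering along the back's normal, about 10 mm short of the lip.

Run:
```python
from pl2 import *
q0,T0=state()
qs=[q0]
for P in [rj(.012,.05),rj(.010,.025),rj(.010,.010)]: qs.append(near(ik(*P),qs[-1]))
rows,_=deltas(T0,jpath(qs,mm=20)); show(rows)
```

```text
[{"delta_pos": [0.013, -0.006, 0.013], "dr": [0.0, 0.0, 0.0]}, {"delta_pos": [0.014, -0.004, 0.012], "dr": [0.0, 0.0, 0.0]}, {"delta_pos": [0.013, -0.005, 0.013], "dr": [0.0, 0.0, 0.0]}, {"delta_pos": [0.013, 0.0, 0.001], "dr": [0.0, 0.0, 0.0]}, {"delta_pos": [0.013, 0.0, 0.001], "dr": [0.0, 0.0, 0.0]}, {"delta_pos": [0.015, 0.0, -0.001], "dr": [0.0, 0.0, 0.0]}]
6 max mm 19.339079605813716 max rot 0.0
```

{"op": "carry_out", "data": {"deltas": [{"delta_pos":[0.013,-0.006,0.013],"dr":[0.0,0.0,0.0]},{"delta_pos":[0.014,-0.004,0.012],"dr":[0.0,0.0,0.0]},{"delta_pos":[0.013,-0.005,0.013],"dr":[0.0,0.0,0.0]},{"delta_pos":[0.013,0.0,0.001],"dr":[0.0,0.0,0.0]},{"delta_pos":[0.013,0.0,0.001],"dr":[0.0,0.0,0.0]},{"delta_pos":[0.006,0.0,0],"dr":[0.0,0.0,0.0]},{"delta_pos":[0.004,0.0,0],"dr":[0.0,0.0,0.0]},{"delta_pos":[0,0.0,0],"dr":[0.0,0.0,0.0]}]}}

```text
time: 21.98
tool_pos: [0.5537, -0.2787, 0.1605]
tcp_rot: [-0.295, 2.404, 0.489]
wrist_force: [-0.1, -0.3, -2.8]
width: 0.243
```

```bash
python3 st.py; python3 shot.py 13 side scene
python3 - <<'E'
from h import *
from pl2 import *
q0,T0=state(); c,R=blockat(r,T0); print(1000*F.T@(c-seat))
zoom(load("scene_13.npy")["frame"],95,185,100,90,6,"pics/z19.png")
zoom(load("side_13.npy")["frame"],230,250,100,100,5,"pics/z20.png")
E
```

```text
t 21.975 q [-0.9142, 0.2062, 2.0159, 0.8967, 1.112, 1.4847] p [0.5537, -0.2787, 0.1605] r [-0.2946, 2.4039, 0.4887] F [-0.1, -0.3, -2.8] w 0.243
[-10.22873402   0.62206051 -16.18108514]
```

View pics/z19.png

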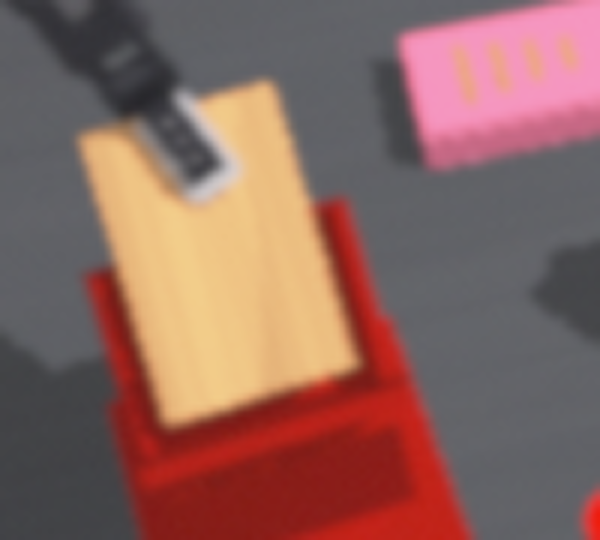

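View pics/z20.png

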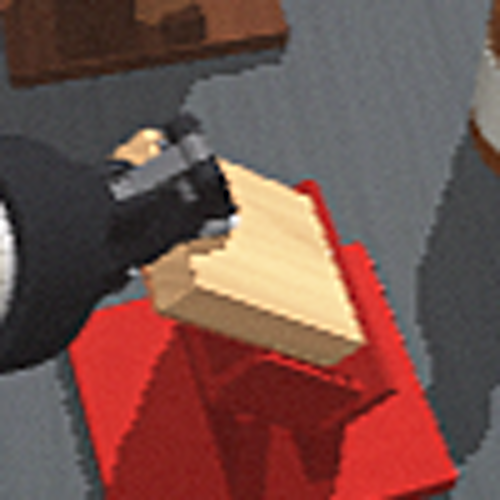

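{"op": "carry_out", "data": {"deltas": [{"delta_pos":[0.007,0.0,0],"dr":[0.0,0.0,0.0]},{"delta_pos":[0.004,0.0,0],"dr":[0.0,0.0,0.0]},{"delta_pos":[0,0.0,0],"dr":[0.0,0.0,0.0]},{"delta_pos":[0,0.0,0],"dr":[0.0,0.0,0.0]}]}}

```text
time: 22.58
tool_pos: [0.5454, -0.2793, 0.1531]
tcp_rot: [-0.295, 2.404, 0.49]
wrist_force: [0.1, 0.0, -3.3]
width: 0.239
```

{"op": "carry_out", "data": {"deltas": [{"delta_pos":[0.002,0.0,0.001],"dr":[0.0,0.0,0.0]},{"delta_pos":[0,0.0,0],"dr":[0.0,0.0,0.0]},{"delta_pos":[0,0.0,0],"dr":[0.0,0.0,0.0]}]}}

```text
time: 22.95
tool_pos: [0.5445, -0.279, 0.151]
tcp_rot: [-0.295, 2.404, 0.49]
wrist_force: [0.2, -0.2, -2.8]
width: 0.245
```

```bash
python3 st.py; python3 shot.py 14 side scene
python3 - <<'E'
from h import *
from pl2 import *
q0,T0=state(); c,R=blockat(r,T0); print(1000*F.T@(c-seat))
zoom(load("scene_14.npy")["frame"],95,185,100,90,6,"pics/z21.png")
zoom(load("side_14.npy")["frame"],230,250,100,100,5,"pics/z22.png")
E
```

```text
t 22.95 q [-0.9279, 0.2096, 2.0329, 0.899, 1.1084, 1.4598] p [0.5445, -0.279, 0.151] r [-0.2949, 2.4043, 0.4897] F [0.2, -0.2, -2.8] w 0.245
[-8.91812565 -0.20116041 -2.63317978]
```

View pics/z21.png

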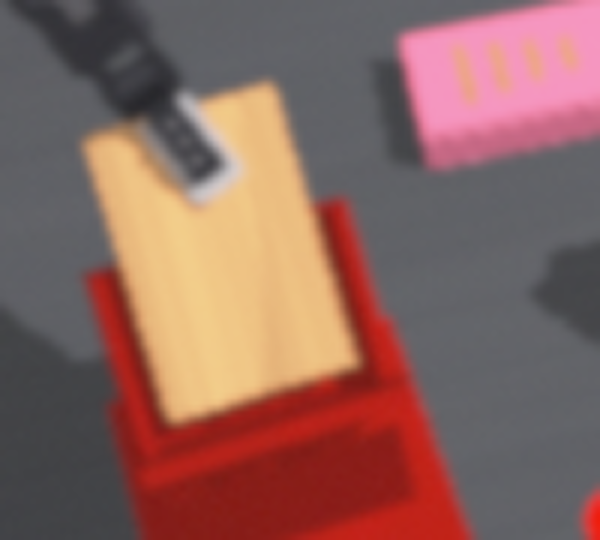

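View pics/z22.png

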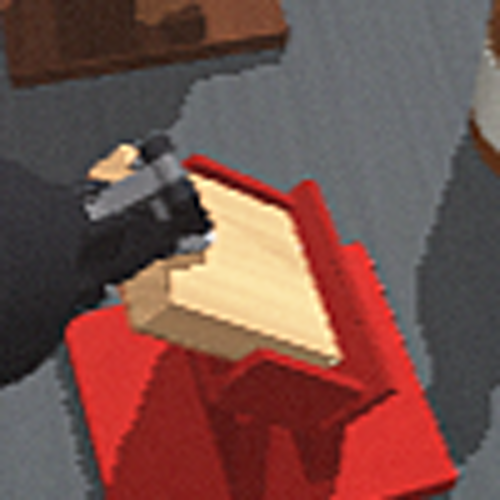

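{"op": "carry_out", "data": {"deltas": [{"delta_pos":[0.002,-0.001,0.003],"dr":[0.0,0.0,0.0]},{"delta_pos":[0,-0.001,0.003],"dr":[0.0,0.0,0.0]},{"delta_pos":[0,0.0,0],"dr":[0.0,0.0,0.0]},{"delta_pos":[0,0.0,0],"dr":[0.0,0.0,0.0]}]}}

```text
time: 23.55
tool_pos: [0.5472, -0.2786, 0.145]
tcp_rot: [-0.295, 2.404, 0.489]
wrist_force: [1.2, -0.2, -1.6]
width: 0.242
```

```bash
python3 st.py
python3 - <<'E'
from pl2 import *
q0,T0=state(); c,R=blockat(r,T0); print(1000*F.T@(c-seat))
E
```

```text
t 23.55 q [-0.9234, 0.2201, 2.0335, 0.9055, 1.0987, 1.4521] p [0.5472, -0.2786, 0.145] r [-0.295, 2.404, 0.4894] F [1.2, -0.2, -1.6] w 0.242
[-2.51412487 -0.38471665 -0.88953126]
```

{"op": "carry_out", "data": {"deltas": [{"delta_pos":[0,0,0],"dr":[0.0,0.0,0.0]},{"delta_pos":[0,0,0],"dr":[0.0,0.0,0.0]},{"delta_pos":[0,0.0,0],"dr":[0.0,0.0,0.0]},{"delta_pos":[0,0.0,0],"dr":[0.0,0.0,0.0]}], "grip": 0.5}}

```text
time: 24.05
tool_pos: [0.5469, -0.2786, 0.145]
tcp_rot: [-0.295, 2.404, 0.489]
wrist_force: [0.7, -0.1, -0.1]
width: 0.504
```

```bash
python3 st.py; python3 shot.py 15 side scene
python3 - <<'E'
from h import *
zoom(load("scene_15.npy")["frame"],95,185,100,90,6,"pics/z23.png")
zoom(load("side_15.npy")["frame"],230,250,100,100,5,"pics/z24.png")
E
```

```text
t 24.05 q [-0.9238, 0.2198, 2.0338, 0.9051, 1.0989, 1.4521] p [0.5469, -0.2786, 0.145] r [-0.2949, 2.4042, 0.4894] F [0.7, -0.1, -0.1] w 0.504
```

View pics/z23.png

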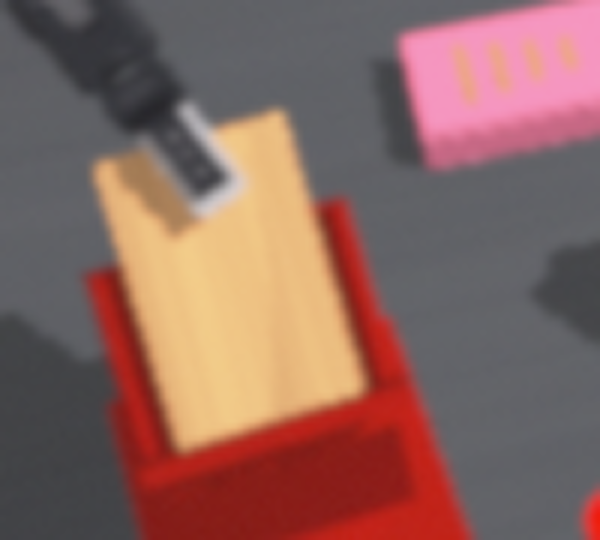

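View pics/z24.png

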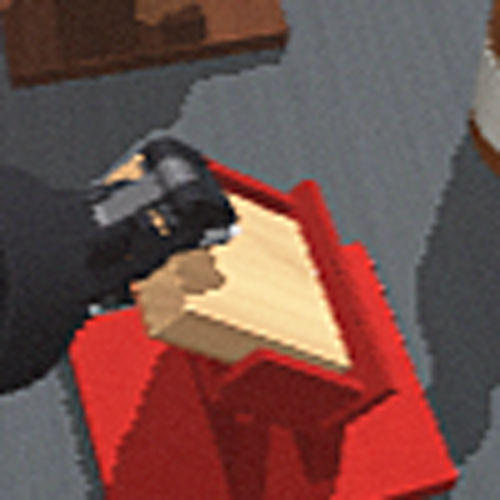

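The block slid down onto the lip. Retreating straight back along the fingers.

{"op": "carry_out", "data": {"deltas": [{"delta_pos":[0,0,-0.02],"dr":[0.0,0.0,0.0]},{"delta_pos":[0,0,-0.03],"dr":[0.0,0.0,0.0]},{"delta_pos":[0,0.0,-0.03],"dr":[0.0,0.0,0.0]},{"delta_pos":[0,0.0,-0.04],"dr":[0.0,0.0,0.0]},{"delta_pos":[0,0.0,-0.04],"dr":[0.0,0.0,0.0]},{"delta_pos":[0,0,0],"dr":[0,0,0]},{"delta_pos":[0,0,0],"dr":[0,0,0]},{"delta_pos":[0,0,0],"dr":[0,0,0]}]}}

```text
time: 25.15
tool_pos: [0.4569, -0.3442, 0.2578]
tcp_rot: [-0.295, 2.405, 0.493]
wrist_force: [0.3, 0.2, -0.2]
width: 0.498
```

```bash
python3 st.py; python3 shot.py 16 side scene
python3 - <<'E'
from h import *
from sc import *
np.set_printoptions(precision=4,suppress=True)
s=load("scene_16.npy");e=load("side_16.npy")
zoom(s["frame"],95,185,100,90,6,"pics/z25.png")
zoom(e["frame"],230,250,100,100,5,"pics/z26.png")
zoom(s["frame"],340,160,80,90,6,"pics/z27.png")
ce=mouth+Zc.apply(.225*dn+.011*nn); b=ce+Zc.apply(.008*nn+.011*nn)
print("chute_end",ce,"pred boss in z27",(proj(s,b)-[340,160]+.42)*6)
F=blockframe(RY,40,1)
for v in ([-.055,.035,-.011],[-.055,-.035,-.011],[.055,-.035,-.011],[.055,.035,-.011]): print("rest corner z25",(proj(s,seat+F@np.array(v))-[95,185]+.42)*6)
E
```

```text
t 25.15 q [-1.1251, 0.0976, 1.9389, 0.7769, 1.3715, 1.5048] p [0.4569, -0.3442, 0.2578] r [-0.2947, 2.4048, 0.4928] F [0.3, 0.2, -0.2] w 0.498
chute_end [0.6527 0.3066 0.0952] pred boss in z27 [287.6192 314.8333]
rest corner z25 [ 84.9738 161.7487]
rest corner z25 [274.6446 107.7313]
rest corner z25 [357.1098 386.8702]
rest corner z25 [171.2143 446.077 ]
```

View pics/z25.png

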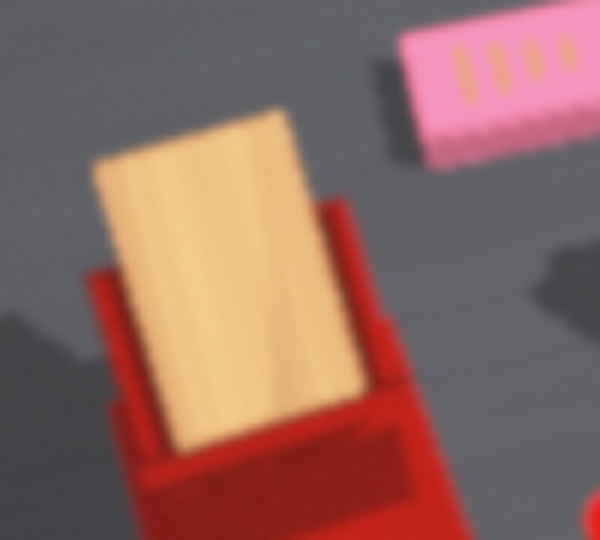

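View pics/z27.png

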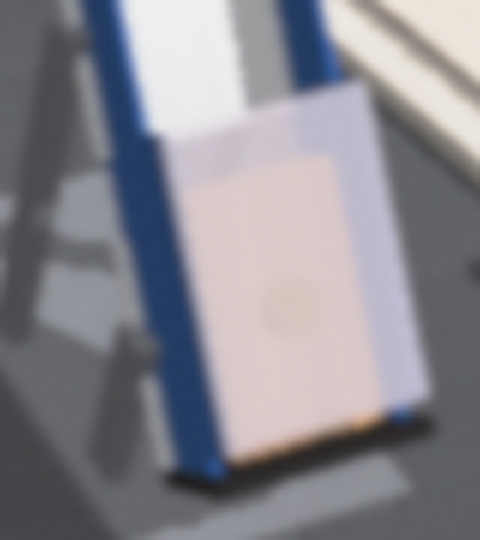

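View pics/side_16.png

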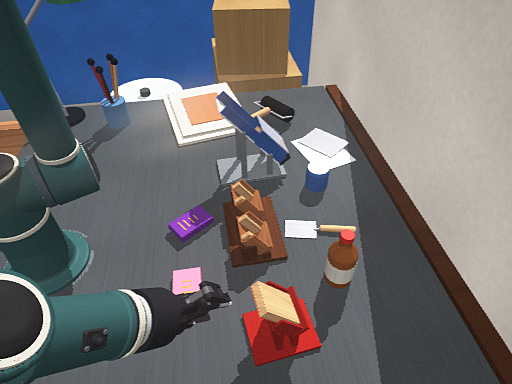

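Both checks are within tolerance. The boss is seen at (292,306) against (288,315) predicted, about 2–3 mm. The rest block's corners are within about 2 px, roughly 3 mm. The tin, bottle and knife have not moved and the gripper is clear, so I'm handing in.

Run:
```python
from workcell import bot
print(bot.finish_job())
```

```text
the job is handed in; nothing more can be done
None
```

I sorted both blocks and handed the job in about 25 s into the 61 s allowed; the hand-in gave no verdict.

- **Good block:** The block from the left (+y) place in the rack showed its brass boss when turned over. I laid it on the chute mouth boss up and it slid to the bottom stop. It had slipped about 6° in the fingers during the flip, which I measured and corrected before placing it.
- **Faulty block:** The other block's underside was bare. I lowered it onto the red rest underside up, and it slid the last few millimetres down to the lip when released.

**Last checks:**
- **Chute:** the boss shows through the hood about 2–3 mm from where it should be for a block at the stop.
- **Rest:** the corners of the block on the rest are within about 3 mm of the expected seat.
- **Surroundings:** the tin, bottle and knife look unmoved. The gripper is clear and the wrist force is near zero.
- **Disagreement:** the two fixed cameras differed by about 5 mm in y, within the 20 mm allowed, so I used a compromise between them. No check failed.

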